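# Unload LED bars from the carrier and lay them out LED side up

## Task

Unload every LED light bar from the carrier onto the black mat for inspection: raise each bar's front end over the lip and draw it out endwise. Lay the bars flat on the mat, not stacked, all with the LED side up, turning over those that were loaded face down (the V-shaped rest is there to help), and leave the rest standing and the other things on the bench undisturbed.

Things in the scene. Friction and masses are not known exactly. Their poses are not given: they have to be found in the camera images.
- bar_a: LED light bar, plain aluminium block 160 x 36 x 10 mm, 0.10 to 0.16 kg; one broad face white with seven yellow LEDs, the other bare metal with dark grooves. Origin at its centre; x along its length, y across its width, z out of the LED face (z upward = LED side up). Loaded LED side up, in any channel of the carrier; may be absent.
- bar_a_end0 (a point): centre of the x = -80 mm end face of bar_a (as loaded, the end at the carrier's lip)
- bar_a_end1 (a point): centre of the x = +80 mm end face of bar_a (as loaded, the end under the carrier's bridge)
- bar_b: LED light bar, plain aluminium block 160 x 36 x 10 mm, 0.10 to 0.16 kg; one broad face white with seven yellow LEDs, the other bare metal with dark grooves. Origin at its centre; x along its length, y across its width, z out of the LED face (z upward = LED side up). Loaded LED side down, in any channel of the carrier; may be absent.
- bar_b_end0 (a point): centre of the x = -80 mm end face of bar_b (as loaded, the end at the carrier's lip)
- bar_b_end1 (a point): centre of the x = +80 mm end face of bar_b (as loaded, the end under the carrier's bridge)
- bar_c: LED light bar, plain aluminium block 160 x 36 x 10 mm, 0.10 to 0.16 kg; one broad face white with seven yellow LEDs, the other bare metal with dark grooves. Origin at its centre; x along its length, y across its width, z out of the LED face (z upward = LED side up). Loaded LED side down, in any channel of the carrier; may be absent.
- bar_c_end0 (a point): centre of the x = -80 mm end face of bar_c (as loaded, the end at the carrier's lip)
- bar_c_end1 (a point): centre of the x = +80 mm end face of bar_c (as loaded, the end under the carrier's bridge)
- bar_d: LED light bar, plain aluminium block 160 x 36 x 10 mm, 0.10 to 0.16 kg; one broad face white with seven yellow LEDs, the other bare metal with dark grooves. Origin at its centre; x along its length, y across its width, z out of the LED face (z upward = LED side up). Loaded LED side down, in any channel of the carrier; may be absent.
- bar_d_end0 (a point): centre of the x = -80 mm end face of bar_d (as loaded, the end at the carrier's lip)
- bar_d_end1 (a point): centre of the x = +80 mm end face of bar_d (as loaded, the end under the carrier's bridge)
- carrier: Carrier fixed to the bench, left or right, 196 (x) x 248 (y) x 50 mm. Origin at the centre of its underside; front faces -x. Four channels along x at y = -96, -32, +32, +96 mm. A loaded bar is centred at x = 0 (2 mm play), underside at z = 24 mm on two sills; between the sills (x -66 to 40) it is open down to the 6 mm base plate, with 28 mm between bars, so fingers can straddle a bar there.
- lip (a point): centre of the top edge of the carrier's blue front lip, 38 mm above the bench: x -93 to -85 mm in the carrier's frame. It stands 14 mm above the underside of loaded bars, which therefore cannot be drawn straight out. Low side nubs behind it, 40 mm apart, reach z = 32 mm.
- bridge_edge (a point): centre of the lower front edge of the carrier's blue bridge: it covers x 33 to 93 mm, underside z = 44 mm, top z = 50 mm, over the rear 47 mm of each bar, so bars cannot be lifted straight up. Tilt a bar 0.13 to 0.17 rad about its rear lower edge (front end up), draw it out along the carrier's -x by 55 mm or more, then lift.
- rear_sill (a point): centre of the rear sill's top (x 40 to 86, z = 24 mm) under the bridge. Walls 40 mm apart guide each bar there; the back wall is at x = 85 mm.
- mat: Soft black mat with a thin yellow border line, fixed to the bench on the other side from the carrier, 220 (x) x 280 (y) x 4 mm. Origin at the centre of its underside. Room for four bars side by side along x (e.g. at y = -96, -32, +32, +96 mm).
- turning_rest: Loose turning rest, 0.9 kg, 118 (x) x 100 (y) x 73 mm, between carrier and mat. Origin at the centre of its underside. Two orange V forks 12 mm thick at x = -52 and +52 mm, open upward, faces at 45 degrees rising 30 mm long towards +y and -y. Between the forks (x -46 to 46) it is open down to the 8 mm foot bar, so fingers can reach round a bar there.
- gutter (a point): middle of the bottom line of the rest's V, along the rest's x, 50 mm above its underside. A bar laid in it lengthwise, a long edge in the gutter, leans on one face at 45 degrees; gripped across its 10 mm thickness at the upper long edge and swung 90 degrees about the gutter onto the other face, it shows its other side and can be taken from there by its long edges.
- solder_reel: bystander: small blue reel of solder, 52 mm across, 38 mm high, behind the work; leave alone. Origin at the centre of its underside.
- black_tape: bystander: roll of black tape, 62 mm across, 19 mm high, behind the work; leave alone. Origin at the centre of its underside.
- cutters: bystander: red-handled side cutters, 119 mm long, lying behind the work; leave alone. Origin at the centre of the underside.

How it is judged:
By the outcome, as a careful person would: the job done as asked, in the order asked, and still so for the second after the job is handed in, with the robot touching nothing.
Of bar_a, bar_b, bar_c, bar_d only 3 to 4 are there at a start; the rules pass over those that are not, and their reading is None.
At some moment in a run one of turning_rest may be knocked a few centimetres aside while the robot is not near it.
Once in a run the grip may slacken for a moment while it holds something.
It also fails if it takes over 210 s, if anything falls off the work surface, if the arm or the gripper's body presses on something with over 40 N, if the wrist force passes 120 N, or if a joint passes its speed limit or range.

## Robot

A 6-joint arm with a two-finger parallel gripper is mounted at the origin on a cart in front of the work surface, level with it; the furniture and walls round the work are solid. World frame = base frame: x ahead of the robot, y to its left, z up, the work surface at z = 0. Lengths are in m, angles in degrees, forces in N, time in s.
With the tool pointing down it reaches from about 0.4 to 0.825 m from the base axis. Payload 7 kg.
Tool frame: the origin (TCP) lies on the centre line of the jaws, within the pads' length; the fingertips stand 19 mm ahead of it and the grasp point (between the pads) is the TCP; z points along the fingers, y is the line along which they close (so a half turn about z gives the same grasp; the last joint's range is limited). The gripper opens to 88 mm and grips with 3 to 60 N. Pads are 19 mm wide; open, the fingers measure 130 mm over their backs; the gripper's body (78 mm by 193 mm) begins 47 mm behind the grasp point.
Start: joints at [92.424, 20.546, 0.682, 0, -70.136, -16.507], TCP at [0.164, 0.655, 0.246] pointing down, gripper open.
Joint ranges: [-176.03, 176.03], [-82.01, 121.73], [-58.28, 71.71], [-173.87, 95.51], [-174.79, -0.11], [-173.66, 173.66]. Speed limits (degrees/s): [136.94, 136.94, 172.46, 180, 180, 180].

## Interface

Orientations are given as [roll, pitch, yaw] about the fixed x, y, z axes, in that order (R = Rz(yaw) Ry(pitch) Rx(roll)).
In Python, from plant import get_state, capture, close_job gives the robot as it stands.
- The arm moves only by the tool apply_moves, never from a script. Its argument "targets" is a list of rows, each a list of 7 numbers: the opening, from 0 (shut) to 1 (fully open), then the shift along the tool's x, y, z normalised to -1 to 1, where 1 is 1000 mm, then the turn, a rotation vector about the tool's x, y, z normalised to -1 to 1, where 1 is 90 degrees. In form: [[claw, tx, ty, tz, ax, ay, az], ...]. A call has 1 to 20 rows; each row shifts and turns the commanded pose from where the row before left it, along the tool's axes as they then stand; what a row does not reach is not made up. A row lasts 1/12 s, in which the tool goes at most 41.7 mm and 7.16 degrees, less where a joint would pass 70% of its speed; a pose out of reach is approached as far as the arm can. A call with a number of a shift or a turn outside -1 to 1 is refused whole. A call with a gripper value outside its range is refused whole. The fingers move at their own pace and stop on an object; "newtons" is the grip in N (left out, the last holds). Time passes only in rows, so rows that do not move let the fingers close. It gives the time, the measured TCP pose, the force, the opening and the grip force at its end, in the units of the state.
- get_state(): the state, without advancing time (a new reading comes with each control period).
- capture(name): name is "scene" or "top"; returns a dict with "frame" (480x640x3 uint8, red, green, blue), "range_z" (480x640 float32, m along the optical axis (not along the pixel's ray), 0 where there is no reading), "camera_matrix" (3x3 intrinsics, pixels), "T" (4x4, takes a point from camera to world coordinates). Camera axes: x right, y down, z forward; pixel columns grow to the right and rows downward; lengths in m; the calibration is good to about 2 mm. A picture is of the moment at which its call begins.
- close_job(): hands the job in; it is judged then, once.
The state is a dict: "time_s": time; "joints": joint angles; "qd": joint speeds; "joint_torque": joint torques, N m; "tcp_pos": TCP position; "eef_rot": TCP orientation; "contact_force": force on the tool from outside, world axes, zero at the start; "moment": the same for the moment, N m; "gripper_width": finger opening in m; "gripper_force": force on a finger pad.
Only numpy, scipy, OpenCV 4.12 (cv2) and the standard library are available. Lean on these libraries where they do the work, as an engineer would, in place of code of your own. Each camera call takes 0.05 s, during which the arm holds its last target. There are 200 camera calls.

## Working session

There is one attempt and no reset: what is moved stays moved. The work goes in short steps, Python scripts to look and compute and a tool call to move; the robot and the scene stay as the last step left them, time stands still between calls to the robot, and variables do not carry over. Pictures are saved under pics/ and viewed, at most 14 in all, crops included, and the job is handed in when it is done.

Besides the shell and the picture viewer there is one more tool, called after ">>>" in YAML: its name, and indented under it one key for each argument. apply_moves: Moves the arm, as the interface text tells. Scaled input: -1 to 1 covers 1000 mm each way for a shift and 90 degrees each way for a turn. Its arguments: {"type":"object","properties":{"targets":{"type":"array","items":{"type":"array","items":{"type":"number"}}},"newtons":{"type":"number"}},"required":["targets"]}

```bash
ls; mkdir -p pics
python3 - <<'E'
from plant import *
import cv2,numpy as np
s=get_state(); print({k:np.round(v,4) for k,v in s.items()})
for n in("scene","top"):
    d=capture(n); cv2.imwrite(f"pics/{n}0.png",d["frame"][:,:,::-1]); np.savez(f"{n}0.npz",**d); print(n,d["camera_matrix"].round(1).tolist(),d["T"].round(3).tolist(),(d["range_z"]>0).mean())
E
```

```text
pics
{'time_s': np.float64(0.0), 'joints': array([ 9.24249e+01,  2.05915e+01,  6.35600e-01, -1.99000e-02,
       -7.01365e+01, -1.65044e+01]), 'qd': array([ 0.0257,  0.0552, -0.0325, -0.0387, -0.071 ,  0.0065]), 'joint_torque': array([-2.30000e-03, -5.82713e+01,  2.93064e+01,  6.99730e+00,
        7.10000e-03, -2.00000e-04]), 'tcp_pos': array([0.1641, 0.6543, 0.2446]), 'eef_rot': array([ 1.799061e+02, -8.300000e-03, -1.408620e+01]), 'contact_force': array([-1.0675, -0.4034, -0.3114]), 'moment': array([ 0.0115,  0.0091, -0.0123]), 'gripper_force': np.float64(0.0), 'gripper_width': np.float64(0.0878)}
scene [[487.3, 0.0, 313.8], [0.0, 487.3, 231.2], [0.0, 0.0, 1.0]] [[0.603, -0.561, 0.567, -0.094], [-0.797, -0.406, 0.447, -0.572], [-0.02, -0.722, -0.692, 0.955], [0.0, 0.0, 0.0, 1.0]] 0.9959895833333333
top [[451.0, 0.0, 314.4], [0.0, 451.0, 235.0], [0.0, 0.0, 1.0]] [[0.019, -0.996, 0.085, 0.515], [-1.0, -0.019, -0.003, 0.001], [0.005, -0.085, -0.996, 1.186], [0.0, 0.0, 0.0, 1.0]] 0.996123046875
```

View pics/top0.png

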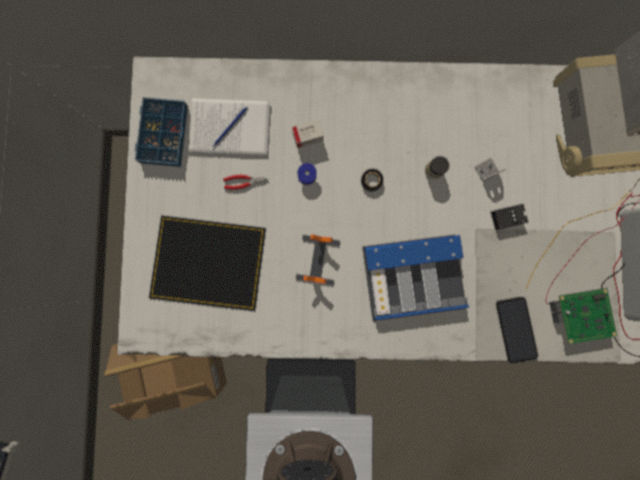

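View pics/scene0.png

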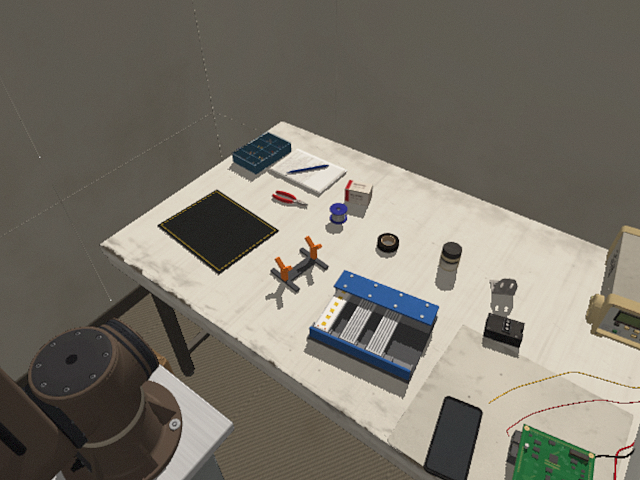

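The top view (image up is +x, left is +y) shows the mat at about (207,262) and the rest at about (318,260). The carrier is at about (415,278) with its front towards the robot. The leftmost bar is LED up at (380,295), two more at (405,290) and (430,287) are face down, and the rightmost channel is empty. Next I'll measure these.

```bash
cat > h.py <<'E'
from plant import *
import cv2,numpy as np
from scipy.spatial.transform import Rotation as Ro
def cap(n,f=None):
    d=capture(n)
    if f: cv2.imwrite(f"pics/{f}.png",d["frame"][:,:,::-1]); np.savez(f"{f}.npz",**d)
    return d
def cloud(d):
    K=d["camera_matrix"];z=d["range_z"];v,u=np.mgrid[:480,:640]
    P=np.stack([(u-K[0,2])/K[0,0]*z,(v-K[1,2])/K[1,1]*z,z],-1)
    return P@d["T"][:3,:3].T+d["T"][:3,3]
def plane(d,h):  # every pixel's ray onto z=h
    K=d["camera_matrix"];v,u=np.mgrid[:480,:640]
    r=np.stack([(u-K[0,2])/K[0,0],(v-K[1,2])/K[1,1],np.ones(u.shape)],-1)@d["T"][:3,:3].T
    o=d["T"][:3,3]; return o+r*((h-o[2])/r[...,2:])
def hsv(d): return cv2.cvtColor(d["frame"],cv2.COLOR_RGB2HSV)
def rect(p): 
    r=cv2.minAreaRect((p[:,:2]*1000).astype(np.float32)); b=cv2.boxPoints(r); return np.round(r[0],1),np.round(r[1],1),round(r[2],1)
E
python3 - <<'E'
from h import *
for n in("scene","top"):
    d=dict(np.load(n+"0.npz")); C=cloud(d);H=hsv(d); x,y,z=C[...,0],C[...,1],C[...,2]
    print(n)
    fld=(x>.3)&(x<.72)
    blue=(H[...,0]>98)&(H[...,0]<120)&(H[...,1]>140)&fld&(y<-.08)&(y>-.45)
    for lo,hi in((.045,.06),(.03,.043)):
        m=blue&(z>lo)&(z<hi); print(" blue",lo,m.sum(),np.median(z[m]).round(4),rect(C[m]))
    P=plane(d,.034)
    bm=fld&(y<-.08)&(y>-.45)&(z>.029)&(z<.039)&(H[...,1]<60)&(H[...,2]>90)
    k,l,s,c=cv2.connectedComponentsWithStats(bm.astype(np.uint8))
    for i in range(1,k):
        if s[i,4]>60: print(" bar",s[i,4],c[i].round(),np.median(z[l==i]).round(4),rect(P[l==i]),rect(C[l==i]))
    m=(H[...,0]>5)&(H[...,0]<16)&(H[...,1]>170)&fld&(abs(y)<.15)
    k,l,s,c=cv2.connectedComponentsWithStats(m.astype(np.uint8))
    for i in range(1,k):
        if s[i,4]>20: q=C[l==i]; print(" fork",s[i,4],c[i].round(),q.mean(0).round(4),rect(q),q[:,2].min().round(3),q[:,2].max().round(3))
    m=(H[...,2]<45)&fld&(y>.1)&(y<.45)&(z<.02)
    k,l,s,c=cv2.connectedComponentsWithStats(m.astype(np.uint8)); i=1+np.argmax(s[1:,4]); print(" mat",np.median(z[l==i]).round(4),rect(plane(d,.004)[l==i]))
    x0,y0=(300,255) if n=="scene" else (350,220)
    cv2.imwrite(f"pics/{n}crop.png",cv2.resize(d["frame"][y0:y0+130,x0:x0+150,::-1],None,fx=4,fy=4,interpolation=cv2.INTER_CUBIC))
E
```

```text
scene
 blue 0.045 1942 0.0503 (array([ 570.2, -256. ]), array([ 63.4, 241.9]), 8.6)
 blue 0.03 527 0.037 (array([ 421.4, -279. ]), array([ 14.6, 236.5]), 8.3)
 bar 581 [331. 311.] 0.0342 (array([ 474.9, -173.8]), array([122.3,  46.9]), 7.9) (array([ 474.6, -175.3]), array([122.9,  47.2]), 5.6)
 bar 669 [356. 323.] 0.0342 (array([ 483.9, -236.1]), array([123.1,  47.5]), 8.4) (array([ 483. , -233.8]), array([122.5,  47.8]), 10.3)
 bar 687 [382. 335.] 0.0343 (array([ 493.4, -302.7]), array([122.5,  41.3]), 8.5) (array([ 491.8, -300.7]), array([124.7,  41.3]), 10.1)
 fork 138 [313. 248.] [ 0.5985 -0.0213  0.0477] (array([621.9, -25.2]), array([49. , 59.1]), 80.7) 0.002 0.073
 fork 152 [283. 269.] [ 0.4957 -0.0065  0.0481] (array([513.4,  20. ]), array([109.4,  27.7]), 58.8) 0.001 0.076
 mat 0.004 (array([535.3, 273.8]), array([277., 218.]), 84.3)
top
 blue 0.045 1894 0.0504 (array([ 572.3, -253.5]), array([ 57.8, 240.9]), 8.4)
 blue 0.03 172 0.0379 (array([ 487.5, -281.7]), array([222.2, 185.3]), 84.5)
 bar 543 [380. 293.] 0.0339 (array([ 471.8, -173.3]), array([113.6,  46.6]), 8.2) (array([ 471.9, -173.7]), array([113.5,  47.1]), 8.2)
 bar 584 [431. 288.] 0.0342 (array([ 483.7, -300.4]), array([100.4,  48.6]), 7.4) (array([ 483.7, -301. ]), array([100.6,  47.6]), 7.3)
 bar 586 [406. 292.] 0.0342 (array([ 474.6, -239.6]), array([102.1,  46.9]), 4.6) (array([ 474.8, -237.8]), array([101.2,  46.9]), 7.3)
 fork 73 [321. 239.] [ 0.6016 -0.0198  0.0614] (array([601.4, -18.9]), array([50.7,  9.8]), 83.0) 0.022 0.075
 fork 77 [314. 279.] [ 0.5012 -0.0047  0.0604] (array([501.5,  -3.9]), array([50.7,  9.5]), 80.3) 0.007 0.073
 mat 0.0042 (array([538.8, 276.1]), array([255.9, 194.2]), 84.2)
```

View pics/scenecrop.png

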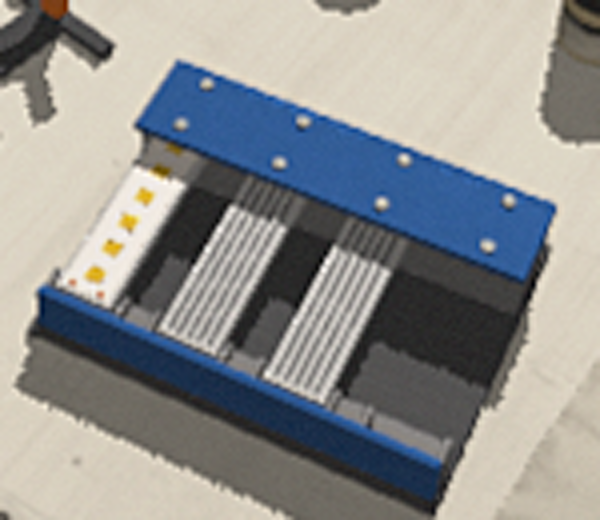

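The crop shows open sides between the sills. A white LED-up bar is at the left, two grooved face-down bars are in the middle, and the right channel is empty. The measured bar lines sit at +95.5, +31 and −32 mm in the carrier frame, which matches the given channel positions. Next is a planner, then I'll move above bar_a.

```bash
cat >> h.py <<'E'
def frame(o,yaw): return np.array(o+[0.]),Ro.from_euler('z',yaw,degrees=True)
CAR=frame([.5092,-.2650],8.5); MAT=frame([.537,.275],-5.8); REST=frame([.5515,-.0114],-8.5)
DOWN=Ro.from_euler('x',180,degrees=True)
def at(F,p,tiltx=0,tilty=0): # pose: tool down in frame F, then tilted about F's axes (deg)
    return F[0]+F[1].apply(p), F[1]*Ro.from_euler('xy',[tiltx,tilty],degrees=True)*DOWN
def plan(wps,start=None):
    s=get_state(); p,R=start or (s["tcp_pos"],Ro.from_euler('xyz',s["eef_rot"],degrees=True))
    if not start: print("at",p.round(4),s["eef_rot"].round(2),"w",s["gripper_width"].round(4),"F",s["contact_force"].round(1),"gf",s["gripper_force"].round(1),"t",s["time_s"].round(1),"j",s["joints"].round(0))
    for tp,tR,v,*nm in wps:  # v: mm per row
        w=(R.inv()*tR).as_rotvec(); d=R.inv().apply(tp-p)
        N=max(1,int(np.ceil(max(np.linalg.norm(d)*1000/v,np.degrees(np.linalg.norm(w))/6.5))))
        r=Ro.from_rotvec(w/N); M=sum(Ro.from_rotvec(w/N*i).as_matrix() for i in range(N))
        t=np.linalg.solve(M,d); row=np.round(np.r_[t,np.degrees(w/N)/90],4)
        print(nm,f"x{N}",row.tolist())
        for _ in range(N): p=p+R.apply(row[:3]); R=R*Ro.from_rotvec(np.radians(row[3:]*90))
    return p,R
E
python3 - <<'E'
from h import *
D=Ro.from_euler('z',0,degrees=True)*DOWN
a=at(CAR,[.008,.096,.15])
plan([(np.array([.45,.3,.22]),D,38),(*at(CAR,[.008,.096,.15]),38),(*at(CAR,[.008,.096,.06]),20),(*at(CAR,[.008,.096,.035]),6)])
E
```

```text
Traceback (most recent call last):
  File "h.py", line 26, in plan
    if not start: print("at",p.round(4),s["eef_rot"].round(2),"w",s["gripper_width"].round(4),"F",s["contact_force"].round(1),"gf",s["gripper_force"].round(1),"t",s["time_s"].round(1),"j",s["joints"].round(0))
                                                                  ^^^^^^^^^^^^^^^^^^^^^^^^
AttributeError: 'float' object has no attribute 'round'
```

```bash
sed -i 's/s\["gripper_width"\].round(4)/round(float(s["gripper_width"]),4)/; s/s\["gripper_force"\].round(1)/round(float(s["gripper_force"]),1)/; s/s\["time_s"\].round(1)/round(float(s["time_s"]),1)/' h.py
python3 - <<'E'
from h import *
D=Ro.from_euler('z',0,degrees=True)*DOWN
plan([(np.array([.45,.3,.22]),D,38),(*at(CAR,[.008,.096,.15]),38),(*at(CAR,[.008,.096,.06]),20),(*at(CAR,[.008,.096,.035]),6)])
E
```

```text
at [0.1642 0.6543 0.2447] [ 1.7992e+02 -1.0000e-02 -1.4090e+01] w 0.0878 F [-0.4 -0.4  0.7] gf 0.0 t 0.1 j [ 92.  21.   1.  -0. -70. -17.]
[] x12 [0.0276, 0.0262, 0.0021, 0.0001, 0.0, -0.013]
[] x13 [0.0016, 0.0363, 0.0054, -0.0, -0.0, -0.0073]
[] x5 [0.0001, -0.0001, 0.0179, -0.0001, -0.0, -0.0]
[] x5 [-0.0, -0.0, 0.005, 0.0, -0.0, -0.0]
```

>>> apply_moves:
  targets:
    - [0.49,0.0276,0.0262,0.0021,0,0,-0.013]
    - [0.49,0.0276,0.0262,0.0021,0,0,-0.013]
    - [0.49,0.0276,0.0262,0.0021,0,0,-0.013]
    - [0.49,0.0276,0.0262,0.0021,0,0,-0.013]
    - [0.49,0.0276,0.0262,0.0021,0,0,-0.013]
    - [0.49,0.0276,0.0262,0.0021,0,0,-0.013]
    - [0.49,0.0276,0.0262,0.0021,0,0,-0.013]
    - [0.49,0.0276,0.0262,0.0021,0,0,-0.013]
    - [0.49,0.0276,0.0262,0.0021,0,0,-0.013]
    - [0.49,0.0276,0.0262,0.0021,0,0,-0.013]
    - [0.49,0.0276,0.0262,0.0021,0,0,-0.013]
    - [0.49,0.0276,0.0262,0.0021,0,0,-0.013]
  newtons: 30

```text
time_s: 1.1
tcp_pos: [0.4506, 0.2982, 0.2203]
eef_rot: [-180.0, 0.0, 0.0]
contact_force: [0.1, -0.6, 0.2]
gripper_width: 0.0427
gripper_force: 0.0
```

>>> apply_moves:
  targets:
    - [0.49,0.0016,0.0363,0.0054,0,0,-0.0073]
    - [0.49,0.0016,0.0363,0.0054,0,0,-0.0073]
    - [0.49,0.0016,0.0363,0.0054,0,0,-0.0073]
    - [0.49,0.0016,0.0363,0.0054,0,0,-0.0073]
    - [0.49,0.0016,0.0363,0.0054,0,0,-0.0073]
    - [0.49,0.0016,0.0363,0.0054,0,0,-0.0073]
    - [0.49,0.0016,0.0363,0.0054,0,0,-0.0073]
    - [0.49,0.0016,0.0363,0.0054,0,0,-0.0073]
    - [0.49,0.0016,0.0363,0.0054,0,0,-0.0073]
    - [0.49,0.0016,0.0363,0.0054,0,0,-0.0073]
    - [0.49,0.0016,0.0363,0.0054,0,0,-0.0073]
    - [0.49,0.0016,0.0363,0.0054,0,0,-0.0073]
    - [0.49,0.0016,0.0363,0.0054,0,0,-0.0073]
    - [0.49,0,0,0.02,0,0,0]
    - [0.49,0,0,0.02,0,0,0]
    - [0.49,0,0,0.02,0,0,0]
    - [0.49,0,0,0,0,0,0]
    - [0.49,0,0,0,0,0,0]

```text
time_s: 2.6
tcp_pos: [0.5019, -0.1692, 0.0895]
eef_rot: [-180.0, 0.2, 8.5]
contact_force: [-0.2, 0.2, -0.1]
gripper_width: 0.0429
gripper_force: 0.0
```

Run:
```python
from h import *
plan([(*at(CAR,[.008,.096,.06]),20),(*at(CAR,[.008,.096,.035]),6)])
d=cap("scene","s1"); cv2.imwrite("pics/s1c.png",cv2.resize(d["frame"][200:400,230:480,::-1],None,fx=3,fy=3))
```

```text
at [ 0.5019 -0.1692  0.0895] [-1.7999e+02  1.7000e-01  8.4900e+00] w 0.0429 F [-0.2  0.2 -0.1] gf 0.0 t 2.6 j [  3.  16. -29.   0. -45.  96.]
[] x2 [0.0005, -0.0001, 0.0147, -0.0001, 0.0009, -0.0]
[] x5 [0.0, 0.0, 0.005, 0.0, 0.0, -0.0]
```

View pics/s1c.png

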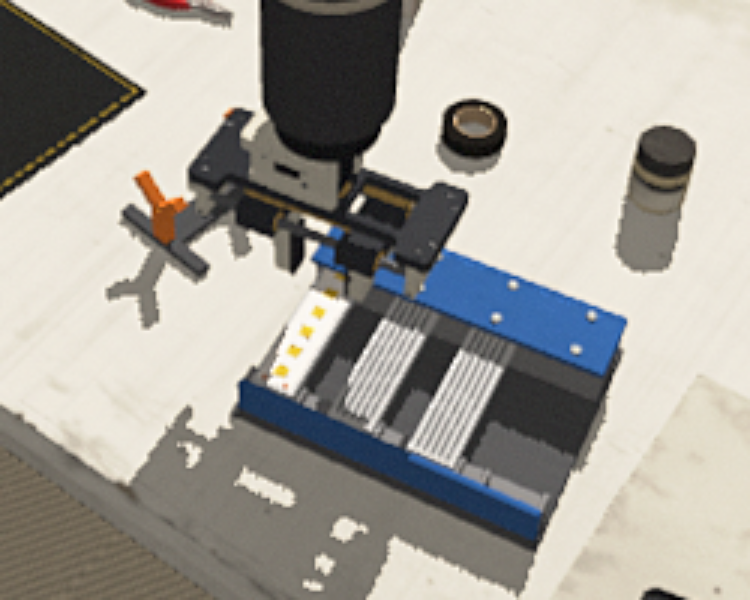

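The gripper straddles bar_a just ahead of the bridge, with the fingers at about (290,245) and (355,280) in the crop. I'll go down and grip.

>>> apply_moves:
  targets:
    - [0.49,0.0005,0,0.0147,0,0.0009,0]
    - [0.49,0.0005,0,0.0147,0,0.0009,0]
    - [0.49,0,0,0.006,0,0,0]
    - [0.49,0,0,0.006,0,0,0]
    - [0.49,0,0,0.006,0,0,0]
    - [0.49,0,0,0.006,0,0,0]
    - [0.49,0,0,0,0,0,0]
    - [0.49,0,0,0,0,0,0]
    - [0.2,0,0,0,0,0,0]
    - [0.2,0,0,0,0,0,0]
    - [0.2,0,0,0,0,0,0]
    - [0.2,0,0,0,0,0,0]
    - [0.2,0,0,0,0,0,0]
  newtons: 25

```text
time_s: 3.73
tcp_pos: [0.5041, -0.1689, 0.0371]
eef_rot: [180.0, -0.2, 8.5]
contact_force: [-0.7, 0.8, 3.0]
gripper_width: 0.0357
gripper_force: 25.0
```

```bash
cat >> h.py <<'E'
def extract(x0=.008,y=.096,th=9):  # tilt about rear lower edge, draw, lift
    s=get_state(); g=CAR[1].inv().apply(s["tcp_pos"]-CAR[0]); print("carrier-frame TCP",g.round(4))
    piv=np.array([.080,g[1],.024]); rot=Ro.from_euler('y',th,degrees=True)
    q=piv+rot.apply(g-piv); out=q+[-.058,0,0.001]; 
    return [(*at(CAR,q,0,th),10,"tilt"),(*at(CAR,out,0,th),12,"draw"),(*at(CAR,out+[-.01,0,.07],0,0),20,"lift")]
E
python3 -c "
from h import *
plan(extract())"
```

```text
carrier-frame TCP [0.0092 0.0958 0.0371]
at [ 0.5041 -0.1689  0.0371] [179.99  -0.2    8.5 ] w 0.0357 F [-0.7  0.8  3. ] gf 25.0 t 3.7 j [  3.  20. -32.  -0. -38.  96.]
['tilt'] x2 [0.0013, 0.0, -0.0055, 0.0, -0.0511, 0.0]
['draw'] x5 [-0.0115, -0.0, 0.0016, 0.0, -0.0, 0.0]
['lift'] x4 [-0.0042, 0.0, -0.0172, 0.0, 0.025, 0.0]
```

>>> apply_moves:
  targets:
    - [0.2,0.0007,0,-0.0028,0,-0.0256,0]
    - [0.2,0.0007,0,-0.0028,0,-0.0256,0]
    - [0.2,0.0007,0,-0.0028,0,-0.0256,0]
    - [0.2,0.0007,0,-0.0028,0,-0.0256,0]
    - [0.2,0,0,0,0,0,0]
    - [0.2,-0.0115,0,0.0016,0,0,0]
    - [0.2,-0.0115,0,0.0016,0,0,0]
    - [0.2,-0.0115,0,0.0016,0,0,0]
    - [0.2,-0.0115,0,0.0016,0,0,0]
    - [0.2,-0.0115,0,0.0016,0,0,0]
    - [0.2,0,0,0,0,0,0]

```text
time_s: 4.65
tcp_pos: [0.4462, -0.1773, 0.049]
eef_rot: [-180.0, 9.1, 8.4]
contact_force: [-0.2, -0.3, -1.3]
gripper_width: 0.0356
gripper_force: 25.0
```

Run:
```python
from h import *
s=get_state();print("car", CAR[1].inv().apply(s["tcp_pos"]-CAR[0]).round(4))
g=CAR[1].inv().apply(s["tcp_pos"]-CAR[0])
plan([(*at(CAR,g+[-.01,0,.07]),18),(*at(MAT,[0,.096,.10]),38),(*at(MAT,[0,.096,.04]),20),(*at(MAT,[0,.096,.0175]),5)])
d=cap("scene","s2"); cv2.imwrite("pics/s2c.png",cv2.resize(d["frame"][200:400,230:480,::-1],None,fx=3,fy=3))
```

```text
car [-0.0493  0.096   0.049 ]
at [ 0.4462 -0.1773  0.049 ] [-179.96    9.14    8.43] w 0.0356 F [-0.2 -0.3 -1.3] gf 25.0 t 4.7 j [  3.  20. -32.   1. -47.  95.]
[] x4 [-0.0042, -0.0, -0.0172, -0.0001, 0.0254, -0.0002]
[] x15 [0.0085, -0.0365, 0.0013, -0.0, -0.0, 0.0106]
[] x3 [0.0002, 0.0002, 0.0199, -0.0, -0.0, -0.0]
[] x5 [-0.0, -0.0, 0.0045, -0.0, -0.0, -0.0]
```

View pics/s2c.png

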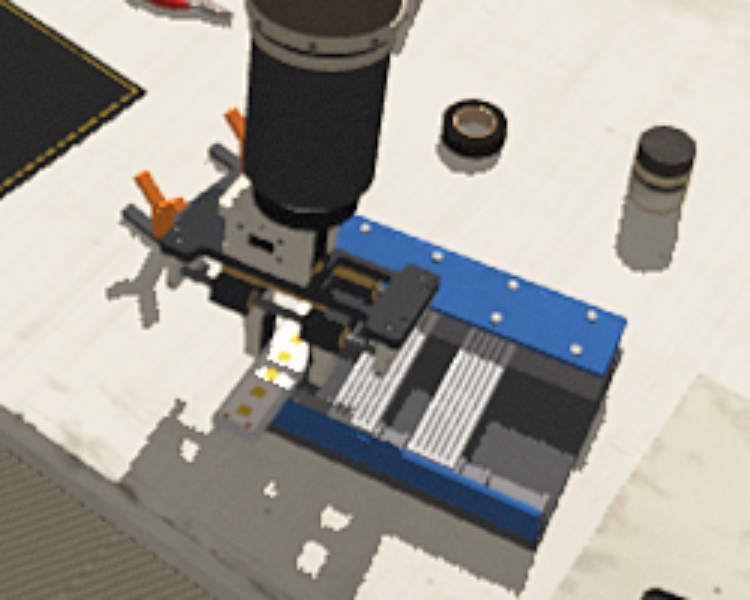

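The picture shows bar_a tilted and drawn out over the lip at about (265,390), with its front end raised and its rear clear of the bridge. I'll lift it and carry it to the mat.

>>> apply_moves:
  targets:
    - [0.2,-0.004,0,-0.0172,0,0.0254,0]
    - [0.2,-0.004,0,-0.0172,0,0.0254,0]
    - [0.2,-0.004,0,-0.0172,0,0.0254,0]
    - [0.2,-0.004,0,-0.0172,0,0.0254,0]
    - [0.2,0,0,-0.02,0,0,0]
    - [0.2,0.0085,-0.0365,0.0013,0,0,0.0106]
    - [0.2,0.0085,-0.0365,0.0013,0,0,0.0106]
    - [0.2,0.0085,-0.0365,0.0013,0,0,0.0106]
    - [0.2,0.0085,-0.0365,0.0013,0,0,0.0106]
    - [0.2,0.0085,-0.0365,0.0013,0,0,0.0106]
    - [0.2,0.0085,-0.0365,0.0013,0,0,0.0106]
    - [0.2,0.0085,-0.0365,0.0013,0,0,0.0106]
    - [0.2,0.0085,-0.0365,0.0013,0,0,0.0106]
    - [0.2,0.0085,-0.0365,0.0013,0,0,0.0106]
    - [0.2,0.0085,-0.0365,0.0013,0,0,0.0106]
    - [0.2,0.0085,-0.0365,0.0013,0,0,0.0106]
    - [0.2,0.0085,-0.0365,0.0013,0,0,0.0106]
    - [0.2,0.0085,-0.0365,0.0013,0,0,0.0106]
    - [0.2,0.0085,-0.0365,0.0013,0,0,0.0106]
    - [0.2,0.0085,-0.0365,0.0013,0,0,0.0106]

```text
time_s: 6.37
tcp_pos: [0.5508, 0.3735, 0.1196]
eef_rot: [-180.0, -0.1, -5.8]
contact_force: [1.0, -0.2, -0.2]
gripper_width: 0.0356
gripper_force: 25.0
```

>>> apply_moves:
  targets:
    - [0.2,0,0,0.02,0,0,0]
    - [0.2,0,0,0.02,0,0,0]
    - [0.2,0,0,0.02,0,0,0]
    - [0.2,0,0,0,0,0,0]
    - [0.2,0,0,0,0,0,0]

```text
time_s: 6.78
tcp_pos: [0.5502, 0.371, 0.0587]
eef_rot: [179.9, -0.0, -5.8]
contact_force: [-0.4, -0.5, -1.2]
gripper_width: 0.036
gripper_force: 25.0
```

```bash
python3 -c "
from h import *
plan([(*at(MAT,[0,.096,.0235]),5)])"
```

```text
at [0.5502 0.371  0.0587] [ 1.7989e+02 -1.0000e-02 -5.8000e+00] w 0.036 F [-0.4 -0.5 -1.2] gf 25.0 t 6.8 j [ 51.  29. -13.   0. -48.  33.]
[] x8 [-0.0004, 0.0001, 0.0044, 0.0002, -0.0, -0.0]
```

>>> apply_moves:
  targets:
    - [0.2,-0.0004,0,0.0044,0,0,0]
    - [0.2,-0.0004,0,0.0044,0,0,0]
    - [0.2,-0.0004,0,0.0044,0,0,0]
    - [0.2,-0.0004,0,0.0044,0,0,0]
    - [0.2,-0.0004,0,0.0044,0,0,0]
    - [0.2,-0.0004,0,0.0044,0,0,0]
    - [0.2,-0.0004,0,0.0044,0,0,0]
    - [0.2,-0.0004,0,0.0044,0,0,0]
    - [0.2,0,0,0,0,0,0]
    - [0.2,0,0,0,0,0,0]
    - [0.49,0,0,0,0,0,0]
    - [0.49,0,0,0,0,0,0]
    - [0.49,0,0,0,0,0,0]
    - [0.49,0,0,-0.02,0,0,0]
    - [0.49,0,0,-0.04,0,0,0]
    - [0.49,0,0,-0.04,0,0,0]

```text
time_s: 8.12
tcp_pos: [0.5465, 0.3709, 0.1242]
eef_rot: [179.8, 0.0, -5.8]
contact_force: [0.5, 0.9, 0.1]
gripper_width: 0.0429
gripper_force: 0.0
```

```bash
python3 -c "
from h import *
plan([(*at(CAR,[.008,.032,.14]),38),(*at(CAR,[.008,.032,.07]),20),(*at(CAR,[.008,.032,.043]),5)])"
```

```text
at [0.5465 0.3709 0.1242] [ 1.7984e+02  4.0000e-02 -5.8200e+00] w 0.0429 F [0.5 0.9 0.1] gf 0.0 t 8.1 j [ 51.  25. -10.   0. -56.  33.]
[] x16 [-0.0027, 0.0378, -0.0009, 0.0001, 0.0, -0.0099]
[] x4 [-0.0, -0.0002, 0.0174, 0.0, 0.0002, -0.0002]
[] x6 [-0.0, 0.0, 0.0045, 0.0, -0.0, 0.0]
```

>>> apply_moves:
  targets:
    - [0.49,-0.0027,0.0378,-0.0009,0,0,-0.0099]
    - [0.49,-0.0027,0.0378,-0.0009,0,0,-0.0099]
    - [0.49,-0.0027,0.0378,-0.0009,0,0,-0.0099]
    - [0.49,-0.0027,0.0378,-0.0009,0,0,-0.0099]
    - [0.49,-0.0027,0.0378,-0.0009,0,0,-0.0099]
    - [0.49,-0.0027,0.0378,-0.0009,0,0,-0.0099]
    - [0.49,-0.0027,0.0378,-0.0009,0,0,-0.0099]
    - [0.49,-0.0027,0.0378,-0.0009,0,0,-0.0099]
    - [0.49,-0.0027,0.0378,-0.0009,0,0,-0.0099]
    - [0.49,-0.0027,0.0378,-0.0009,0,0,-0.0099]
    - [0.49,-0.0027,0.0378,-0.0009,0,0,-0.0099]
    - [0.49,-0.0027,0.0378,-0.0009,0,0,-0.0099]
    - [0.49,-0.0027,0.0378,-0.0009,0,0,-0.0099]
    - [0.49,-0.0027,0.0378,-0.0009,0,0,-0.0099]
    - [0.49,-0.0027,0.0378,-0.0009,0,0,-0.0099]
    - [0.49,-0.0027,0.0378,-0.0009,0,0,-0.0099]
    - [0.49,0,0,0.0175,0,0,0]
    - [0.49,0,0,0.0175,0,0,0]
    - [0.49,0,0,0.0175,0,0,0]
    - [0.49,0,0,0,0,0,0]

```text
time_s: 9.78
tcp_pos: [0.5112, -0.2321, 0.0833]
eef_rot: [-179.9, 0.2, 8.3]
contact_force: [-1.4, 0.3, -0.2]
gripper_width: 0.0431
gripper_force: 0.0
```

```bash
python3 -c "
from h import *
plan([(*at(CAR,[.008,.0315,.06]),20),(*at(CAR,[.008,.0315,.038]),5)])
d=cap('top','t3'); s=cap('scene','s3')
a=cv2.resize(d['frame'][200:360,140:340,::-1],None,fx=3,fy=3); b=cv2.resize(s['frame'][170:330,150:350,::-1],None,fx=3,fy=3)
cv2.imwrite('pics/m3.png',cv2.resize(np.vstack([a,b]),(500,600+0)) if 0 else a)
# bar_a on the mat
H=hsv(d);C=cloud(d);m=(C[...,1]>.15)&(C[...,1]<.45)&(C[...,0]>.4)&(C[...,0]<.67)&(H[...,2]>120)&(C[...,2]>.009)
print(rect(C[m]),np.median(C[...,2][m]).round(4))"
```

```text
at [ 0.5112 -0.2321  0.0833] [-1.799e+02  1.700e-01  8.340e+00] w 0.0431 F [-1.4  0.3 -0.2] gf 0.0 t 9.8 j [ -4.  19. -25.  -0. -46. 103.]
[] x2 [0.0006, 0.0004, 0.0116, -0.0006, 0.0009, -0.0009]
[] x5 [-0.0, -0.0, 0.0044, 0.0, 0.0, 0.0]
(array([537.9, 373.1]), array([ 37., 159.]), 85.0) 0.0143
```

View pics/m3.png

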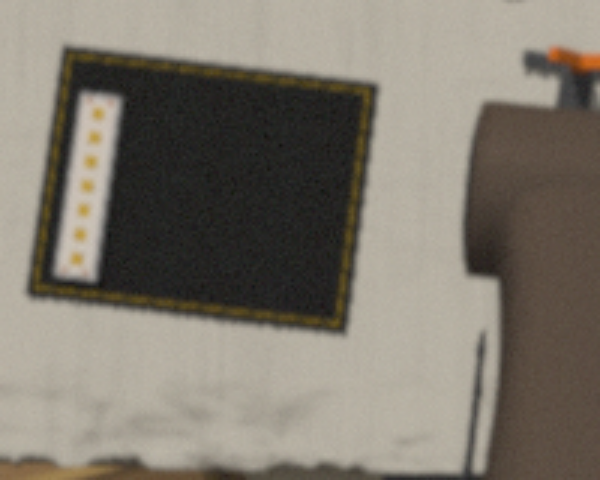

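Bar_a lies flat on the mat with its LED side up, at about (88,187) in the crop; its top is at z = 14 mm. Next is the bar at +32.

>>> apply_moves:
  targets:
    - [0.49,0.0006,0.0004,0.0116,0,0,0]
    - [0.49,0.0006,0.0004,0.0116,0,0,-0.0018]
    - [0.49,0,0,0.0055,0,0,0]
    - [0.49,0,0,0.0055,0,0,0]
    - [0.49,0,0,0.0055,0,0,0]
    - [0.49,0,0,0.0055,0,0,0]
    - [0.49,0,0,0,0,0,0]
    - [0.49,0,0,0,0,0,0]
    - [0.2,0,0,0,0,0,0]
    - [0.2,0,0,0,0,0,0]
    - [0.2,0,0,0,0,0,0]
    - [0.2,0,0,0,0,0,0]
    - [0.2,0,0,0,0,0,0]

```text
time_s: 10.97
tcp_pos: [0.5151, -0.2326, 0.0414]
eef_rot: [180.0, -0.1, 8.6]
contact_force: [0.2, 0.6, 2.3]
gripper_width: 0.0357
gripper_force: 25.0
```

```bash
python3 -c "
from h import *
plan(extract())"
```

```text
carrier-frame TCP [0.0106 0.0311 0.0414]
at [ 0.5151 -0.2326  0.0414] [ 1.7999e+02 -1.2000e-01  8.6100e+00] w 0.0357 F [0.2 0.6 2.3] gf 25.0 t 11.0 j [ -4.  23. -27.  -0. -40. 103.]
['tilt'] x2 [0.0016, 0.0, -0.0054, 0.0001, -0.0507, 0.0006]
['draw'] x5 [-0.0115, 0.0, 0.0016, 0.0, 0.0, 0.0]
['lift'] x4 [-0.0042, 0.0, -0.0172, 0.0, 0.025, 0.0]
```

>>> apply_moves:
  targets:
    - [0.2,0.0008,0,-0.0027,0,-0.0256,0]
    - [0.2,0.0008,0,-0.0027,0,-0.0256,0]
    - [0.2,0.0008,0,-0.0027,0,-0.0256,0]
    - [0.2,0.0008,0,-0.0027,0,-0.0256,0]
    - [0.2,0,0,0,0,0,0]
    - [0.2,-0.0115,0,0.0016,0,0,0]
    - [0.2,-0.0115,0,0.0016,0,0,0]
    - [0.2,-0.0115,0,0.0016,0,0,0]
    - [0.2,-0.0115,0,0.0016,0,0,0]
    - [0.2,-0.0115,0,0.0016,0,0,0]
    - [0.2,-0.004,0,-0.0172,0,0.0254,0]
    - [0.2,-0.004,0,-0.0172,0,0.0254,0]
    - [0.2,-0.004,0,-0.0172,0,0.0254,0]
    - [0.2,-0.004,0,-0.0172,0,0.0254,0]
    - [0.2,0,0,-0.03,0,0,0]
    - [0.2,0,0,-0.03,0,0,0]
    - [0.2,0,0,0,0,0,0]
    - [0.2,0,0,0,0,0,0]

```text
time_s: 12.47
tcp_pos: [0.4521, -0.2424, 0.1846]
eef_rot: [179.9, -0.3, 8.6]
contact_force: [0.3, -0.2, -1.4]
gripper_width: 0.0357
gripper_force: 25.0
```

```bash
cat >> h.py <<'E'
def forks(n,f=None):
    d=cap(n,f);C=cloud(d);H=hsv(d);x,y,z=C[...,0],C[...,1],C[...,2];out=[]
    m=((H[...,0]>5)&(H[...,0]<16)&(H[...,1]>150)&(x>.35)&(x<.75)&(abs(y)<.2)&(z>.045)&(z<.085)).astype(np.uint8)
    k,l,s,c=cv2.connectedComponentsWithStats(m)
    for i in range(1,k):
        if s[i,4]>15: q=C[l==i]; hi=q[q[:,2]>.062]; print(n,s[i,4],c[i].round(),q.mean(0).round(4),rect(q)); out.append(np.array(rect(q)[0]))
    if len(out)==2:
        a,b=sorted(out,key=lambda p:-p[0]); print(" ctr",(a+b)/2,"yaw",np.degrees(np.arctan2(*(a-b)[::-1])).round(2),"len",np.linalg.norm(a-b).round(1))
E
python3 -c "
from h import *
plan([]); forks('top'); forks('scene')"
```

```text
at [ 0.4521 -0.2424  0.1846] [179.94  -0.26   8.58] w 0.0357 F [ 0.3 -0.2 -1.4] gf 25.0 t 12.5 j [ -6.   8. -25.  -0. -57. 105.]
top 81 [333. 220.] [ 0.6498 -0.0497  0.0615] (array([649.6, -48.4]), array([50.7,  9.8]), 82.3)
top 89 [327. 260.] [ 0.5479 -0.0354  0.0616] (array([547.8, -34.9]), array([50.6, 11.2]), 82.5)
 ctr [598.7  -41.65] yaw -7.55 len 102.7
scene 33 [300. 255.] [ 0.5467 -0.0198  0.0641] (array([545.5, -20.5]), array([22.4, 12.4]), 39.0)
```

The turning rest has been knocked aside; it is now at about (0.599, −0.042) with yaw −7.6°. With the tool leaning 45° towards the carrier, the gripper body would touch the bridge, so I'll place on the +y face with a 37° lean.

```bash
cat >> h.py <<'E'
REST=frame([.5987,-.0417],-7.6)
def edgegrip(phi,A,off,gx=.0106,up=0): # long-edge grip, bar's lower underside corner at A(y,z mm), TCP 'off' mm above bar centre; lean phi
    f=np.radians(abs(phi)); s=np.sign(phi); w=np.array([s*np.cos(f),np.sin(f)]); n=np.array([-s*np.sin(f),np.cos(f)])
    c=np.array(A)+18*w+(5+off+up)*n; return at(REST,[gx,c[0]/1e3,c[1]/1e3],phi)
def thickgrip(phi,E,w,gx=0.,up=0): # bar's edge-centre at E(y,z mm), TCP w mm along width; lean phi
    f=np.radians(phi); d=np.array([-np.sin(f),np.cos(f)]); c=np.array(E)+(w+up)*d; return at(REST,[gx,c[0]/1e3,c[1]/1e3],phi)
E
python3 -c "
from h import *
P=edgegrip(37,(-3,54),12.4); print(P[0])
hi=(P[0]+[0,0,.07],P[1])
plan([(*hi,30),(*P,8)])"
```

```text
[ 0.60932643 -0.042206    0.07872893]
at [ 0.4509 -0.2419  0.1822] [-1.7996e+02  1.0000e-02  8.5700e+00] w 0.0356 F [ 0.4 -1.1 -1.9] gf 25.0 t 12.6 j [ -6.   8. -25.  -0. -57. 105.]
[] x9 [0.0181, -0.0201, 0.0102, 0.0453, 0.0065, 0.0193]
[] x9 [-0.0, 0.0046, 0.0062, 0.0, -0.0001, -0.0]
```

>>> apply_moves:
  targets:
    - [0.2,0.0181,-0.0201,0.0102,0.0453,0.0065,0.0193]
    - [0.2,0.0181,-0.0201,0.0102,0.0453,0.0065,0.0193]
    - [0.2,0.0181,-0.0201,0.0102,0.0453,0.0065,0.0193]
    - [0.2,0.0181,-0.0201,0.0102,0.0453,0.0065,0.0193]
    - [0.2,0.0181,-0.0201,0.0102,0.0453,0.0065,0.0193]
    - [0.2,0.0181,-0.0201,0.0102,0.0453,0.0065,0.0193]
    - [0.2,0.0181,-0.0201,0.0102,0.0453,0.0065,0.0193]
    - [0.2,0.0181,-0.0201,0.0102,0.0453,0.0065,0.0193]
    - [0.2,0.0181,-0.0201,0.0102,0.0453,0.0065,0.0193]
    - [0.2,0,0,0,0,0,0]
    - [0.2,0,0,0,0,0,0]

```text
time_s: 13.48
tcp_pos: [0.61, -0.0428, 0.1461]
eef_rot: [-143.1, 0.2, -7.6]
contact_force: [0.4, -0.3, -1.6]
gripper_width: 0.0359
gripper_force: 25.0
```

```bash
python3 -c "
from h import *
P=edgegrip(37,(-3,54),12.4)
plan([(P[0]+[0,0,.015],P[1],10),(*P,4)])
forks('top'); forks('scene','s4'); d=dict(np.load('s4.npz')); cv2.imwrite('pics/s4c.png',cv2.resize(d['frame'][150:350,200:450,::-1],None,fx=3,fy=3))"
```

```text
at [ 0.61   -0.0428  0.1461] [-143.05    0.21   -7.65] w 0.0359 F [ 0.4 -0.3 -1.6] gf 25.0 t 13.5 j [-10.  25.  -1. -39. -71. 108.]
[] x6 [-0.0001, 0.0052, 0.007, 0.0001, 0.0003, -0.0003]
[] x4 [-0.0, 0.0022, 0.003, -0.0, -0.0001, 0.0]
top 19 [334. 262.] [ 0.5454 -0.0531  0.0659] (array([545.5, -53.8]), array([12.3,  7.6]), 89.9)
scene 39 [333. 241.] [ 0.6437 -0.0531  0.0558] (array([647.7, -53.2]), array([37.6, 14.9]), 82.6)
scene 98 [304. 259.] [ 0.5438 -0.0358  0.0611] (array([545.6, -36.2]), array([54.4, 14.8]), 80.5)
 ctr [596.65 -44.7 ] yaw -9.45 len 103.5
```

View pics/s4c.png

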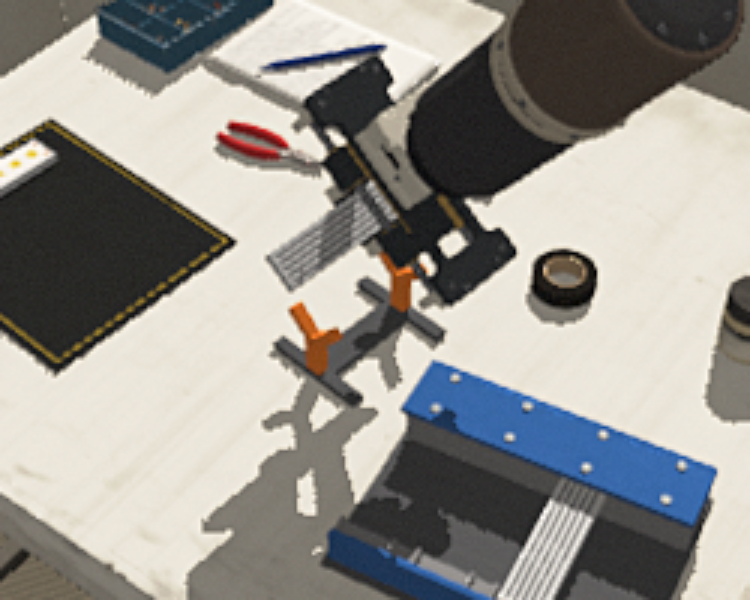

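The picture shows the bar held leaning above the rest at about (320,240), with the forks at about (315,340) and (400,285), where measured. I'll lower it and release.

>>> apply_moves:
  targets:
    - [0.2,0,0.0052,0.007,0,0,0]
    - [0.2,0,0.0052,0.007,0,0,0]
    - [0.2,0,0.0052,0.007,0,0,0]
    - [0.2,0,0.0052,0.007,0,0,0]
    - [0.2,0,0.0052,0.007,0,0,0]
    - [0.2,0,0.0052,0.007,0,0,0]
    - [0.2,0,0.0022,0.003,0,0,0]
    - [0.2,0,0.0022,0.003,0,0,0]
    - [0.2,0,0.0022,0.003,0,0,0]
    - [0.2,0,0.0022,0.003,0,0,0]
    - [0.2,0,0,0,0,0,0]
    - [0.2,0,0,0,0,0,0]

```text
time_s: 14.58
tcp_pos: [0.6109, -0.0422, 0.0819]
eef_rot: [-143.0, -0.1, -7.6]
contact_force: [0.5, -0.2, -2.1]
gripper_width: 0.0356
gripper_force: 25.0
```

```bash
python3 -c "
from h import *
P=edgegrip(37,(-3,54),12.4); plan([(*P,4)])
forks('scene','s5'); d=dict(np.load('s5.npz')); cv2.imwrite('pics/s5c.png',cv2.resize(d['frame'][190:300,260:420,::-1],None,fx=4,fy=4))"
```

```text
at [ 0.6109 -0.0422  0.0819] [-1.4305e+02 -6.0000e-02 -7.6100e+00] w 0.0356 F [ 0.5 -0.2 -2.1] gf 25.0 t 14.6 j [-11.  29.  -3. -41. -66. 113.]
[] x1 [-0.0016, 0.002, 0.0024, 0.0005, -0.0006, 0.0003]
scene 46 [308. 262.] [ 0.5405 -0.0506  0.0612] (array([543.2, -47.7]), array([32.5, 13.4]), 81.7)
```

View pics/s5c.png

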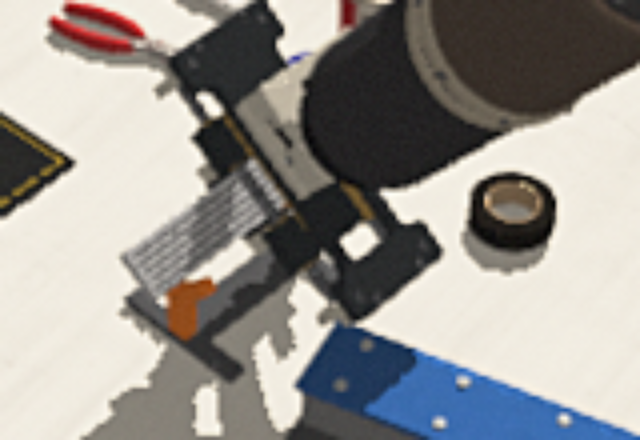

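The picture shows the bar over the +y fork face with its lower edge at the V, near (165,300). I'll lower it 3 mm more, open and withdraw.

>>> apply_moves:
  targets:
    - [0.2,-0.0008,0.001,0.0012,0,0,0]
    - [0.2,-0.0008,0.001,0.0012,0,0,0]
    - [0.2,0,0,0,0,0,0]
    - [0.45,0,0,0,0,0,0]
    - [0.5,0,0,0,0,0,0]
    - [0.55,0,0,0,0,0,0]
    - [0.55,0,0,0,0,0,0]
    - [0.55,0,0,-0.01,0,0,0]
    - [0.55,0,0,-0.02,0,0,0]
    - [0.55,0,0,-0.03,0,0,0]
    - [0.55,0,0,-0.03,0,0,0]
    - [0.55,0,0,0,0,0,0]

```text
time_s: 15.63
tcp_pos: [0.6038, -0.1, 0.1561]
eef_rot: [-143.3, -0.5, -7.7]
contact_force: [0.6, 0.6, 0.7]
gripper_width: 0.0483
gripper_force: 0.0
```

```bash
python3 -c "
from h import *
G=(-3.5,53.5); hi=thickgrip(-45,G,34,up=60); lo=thickgrip(-45,G,34); print(hi[0],lo[0])
mid=(np.array([.6,-.04,.19]),at(REST,[0,0,0],-5)[1])
plan([(*mid,30),(*hi,30),(*lo,8)])
forks('scene','s6'); d=dict(np.load('s6.npz')); cv2.imwrite('pics/s6c.png',cv2.resize(d['frame'][190:300,260:420,::-1],None,fx=4,fy=4))"
```

```text
[0.60702793 0.0207149  0.11996804] [ 0.60141676 -0.02133882  0.07754163]
at [ 0.6038 -0.1     0.1561] [-143.25   -0.49   -7.66] w 0.0483 F [0.6 0.6 0.7] gf 0.0 t 15.6 j [-15.  26.   1. -38. -75. 111.]
[] x7 [-0.0016, -0.0098, -0.0019, -0.0663, -0.0008, 0.0001]
[] x7 [-0.0002, -0.0121, 0.0061, -0.0635, -0.0, 0.0]
[] x8 [0.0, 0.0, 0.0075, 0.0, -0.0, 0.0]
scene 30 [336. 241.] [ 0.6426 -0.0638  0.0601] (array([643.4, -61.8]), array([12.5, 21.7]), 6.0)
scene 40 [308. 263.] [ 0.5405 -0.0526  0.062 ] (array([540.4, -50.7]), array([11.1, 25.5]), 6.0)
 ctr [591.9  -56.25] yaw -6.15 len 103.6
```

View pics/s6c.png

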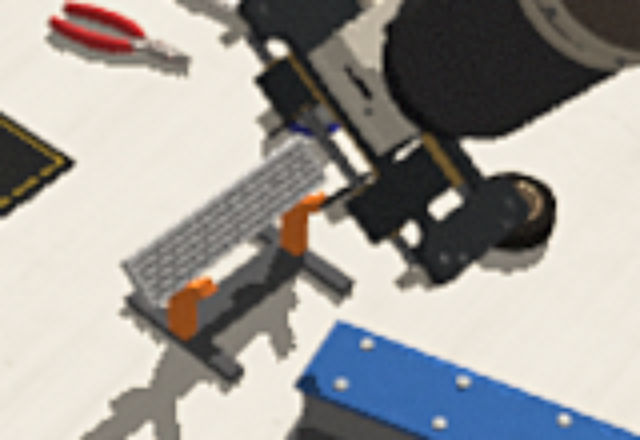

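The bar rests in the V against the +y face, from about (150,270) to (310,160). From here I'll check it numerically. I'll move to the thickness-grip approach and measure the bar's lie on the way.

>>> apply_moves:
  targets:
    - [0.55,-0.0016,-0.0098,-0.0019,-0.0663,0,0]
    - [0.55,-0.0016,-0.0098,-0.0019,-0.0663,0,0]
    - [0.5,-0.0016,-0.0098,-0.0019,-0.0663,0,0]
    - [0.42,-0.0016,-0.0098,-0.0019,-0.0663,0,0]
    - [0.42,-0.0016,-0.0098,-0.0019,-0.0663,0,0]
    - [0.42,-0.0016,-0.0098,-0.0019,-0.0663,0,0]
    - [0.42,-0.0016,-0.0098,-0.0019,-0.0663,0,0]
    - [0.42,-0.0002,-0.0121,0.0061,-0.0635,0,0]
    - [0.42,-0.0002,-0.0121,0.0061,-0.0635,0,0]
    - [0.42,-0.0002,-0.0121,0.0061,-0.0635,0,0]
    - [0.42,-0.0002,-0.0121,0.0061,-0.0635,0,0]
    - [0.42,-0.0002,-0.0121,0.0061,-0.0635,0,0]
    - [0.42,-0.0002,-0.0121,0.0061,-0.0635,0,0]
    - [0.42,-0.0002,-0.0121,0.0061,-0.0635,0,0]
    - [0.42,0,0,0,0,0,0]

```text
time_s: 16.93
tcp_pos: [0.6041, 0.0269, 0.1091]
eef_rot: [134.4, 0.4, -7.4]
contact_force: [-0.7, -0.6, -1.9]
gripper_width: 0.0369
gripper_force: 0.0
```

```bash
cat >> h.py <<'E'
def barV(d):
    C=cloud(d);H=hsv(d); Q=REST[1].inv().apply((C-REST[0]).reshape(-1,3)); s=H[...,1].reshape(-1); v=H[...,2].reshape(-1)
    m=(abs(Q[:,0])<.085)&(abs(Q[:,1])<.04)&(Q[:,2]>.05)&(Q[:,2]<.092)&((s<70)|(v>150))&(v>60)&~((s>150)&(H[...,0].reshape(-1)<17))
    q=Q[m]; 
    for _ in range(6):
        c=np.median(q,0) if _==0 else q.mean(0); n=np.linalg.svd(q-c)[2][2]; n*=np.sign(n[2]); r=(q-c)@n; q=q[abs(r)<max(.0025,np.std(r))]
    w=np.array([0,n[2],-n[1]])*-np.sign(n[1])*-1; e=q@w
    print("bar n",len(q),n.round(3),"ctr",(q.mean(0)*1e3).round(1),"x",(np.percentile(q[:,0],[1,99])*1e3).round(),"y",(np.percentile(q[:,1],[1,99])*1e3).round(1),"z",(np.percentile(q[:,2],[1,99])*1e3).round(1))
E
python3 -c "
from h import *
barV(dict(np.load('s6.npz'))); barV(cap('top'))
plan([(*thickgrip(-45,(-3.5,53.5),34),8)])
"
```

```text
bar n 561 [-0.011 -0.712  0.702] ctr [-6.7  5.4 70.2] x [-82.  75.] y [-7.8 18.7] z [57.2 83.2]
bar n 574 [-0.008 -0.678  0.735] ctr [-2.9  6.6 71.9] x [-79.  77.] y [-7.3 20.6] z [58.3 83.9]
at [0.6042 0.0264 0.1108] [134.8    0.31  -7.44] w 0.0367 F [-1.1 -1.5 -0.2] gf 0.0 t 17.0 j [ 37.  34. -23.  32. -72.  25.]
[] x8 [0.0004, 0.0013, 0.0072, 0.0003, 0.0002, 0.0005]
```

>>> apply_moves:
  targets:
    - [0.42,0.0016,0.0052,0,0.001,0,0.002]
    - [0.42,0.0016,0.0052,0,0.001,0,0.002]
    - [0.42,0,0,0,0,0,0]

```text
time_s: 17.23
tcp_pos: [0.6083, 0.0166, 0.1247]
eef_rot: [135.6, -0.5, -8.0]
contact_force: [-0.2, -0.4, 0.8]
gripper_width: 0.0367
gripper_force: 0.0
```

```bash
python3 -c "
from h import *
plan([(*thickgrip(-45,(-3.5,53.5),34,up=25),10),(*thickgrip(-45,(-3.5,53.5),34),8)])
"
```

```text
at [0.6083 0.0166 0.1247] [135.57  -0.49  -7.98] w 0.0367 F [-0.2 -0.4  0.8] gf 0.0 t 17.2 j [ 36.  33. -22.  32. -72.  25.]
[] x4 [-0.0005, -0.0015, 0.0089, -0.0016, -0.0002, -0.0017]
[] x4 [0.0, 0.0, 0.0063, 0.0, -0.0, -0.0]
```

>>> apply_moves:
  targets:
    - [0.42,-0.0005,-0.0015,0.0089,-0.0016,0,-0.0017]
    - [0.42,-0.0005,-0.0015,0.0089,-0.0016,0,-0.0017]
    - [0.42,-0.0005,-0.0015,0.0089,-0.0016,0,-0.0017]
    - [0.42,-0.0005,-0.0015,0.0089,-0.0016,0,-0.0017]
    - [0.42,0,0,0,0,0,0]
    - [0.42,0,0,0,0,0,0]
    - [0.42,0,0,0,0,0,0]

```text
time_s: 17.82
tcp_pos: [0.6032, -0.0028, 0.0928]
eef_rot: [134.8, 0.1, -7.4]
contact_force: [0.1, 0.7, 0.2]
gripper_width: 0.0368
gripper_force: 0.0
```

```bash
python3 -c "
from h import *
plan([(*thickgrip(-45,(-3.5,53.5),34),6)])
"
```

```text
at [ 0.6032 -0.0028  0.0928] [ 1.3477e+02  1.3000e-01 -7.4300e+00] w 0.0368 F [0.1 0.7 0.2] gf 0.0 t 17.8 j [ 35.  35. -26.  34. -68.  23.]
[] x5 [0.0001, 0.0005, 0.0048, 0.0005, -0.0001, 0.0005]
```

>>> apply_moves:
  targets:
    - [0.42,0,0.0005,0.0048,0.0005,0,0.0005]
    - [0.42,0,0.0005,0.0048,0.0005,0,0.0005]
    - [0.42,0,0.0005,0.0048,0.0005,0,0.0005]
    - [0.42,0,0.0005,0.0048,0.0005,0,0.0005]
    - [0.42,0,0.0005,0.0048,0.0005,0,0.0005]
    - [0.42,0,0,0,0,0,0]
    - [0.42,0,0,0,0,0,0]
    - [0.3,0,0,0,0,0,0]
    - [0.2,0,0,0,0,0,0]
    - [0.1,0,0,0,0,0,0]
    - [0,0,0,0,0,0,0]
    - [0,0,0,0,0,0,0]
    - [0,0,0,0,0,0,0]
    - [0,0,0,0,0,0,0]

```text
time_s: 18.98
tcp_pos: [0.6004, -0.0218, 0.0784]
eef_rot: [134.9, -0.0, -7.6]
contact_force: [-0.6, -2.0, 5.7]
gripper_width: 0.0098
gripper_force: 25.0
```

```bash
cat >> h.py <<'E'
def swing():
    s=get_state(); r=REST[1].inv().apply(s["tcp_pos"]-REST[0])*1e3; w=((r[1:]-[-3.5,53.5])@[.7071,.7071]); print("rest TCP",r.round(1),"w",w.round(1))
    rel=thickgrip(35,(3.1,56.9),w,gx=r[0]/1e3)
    return [(s["tcp_pos"]+[0,0,.03],at(REST,[0,0,0],-45)[1],12,"up"),(rel[0]+[0,0,.03],rel[1],12,"swing"),(rel[0]+[0,0,.002],rel[1],6,"down")]
E
python3 -c "
from h import *
plan(swing())
"
```

```text
rest TCP [-0.9 19.9 78.4] w 34.2
at [ 0.6004 -0.0218  0.0784] [ 1.3494e+02 -5.0000e-02 -7.6100e+00] w 0.0098 F [-0.6 -2.   5.7] gf 25.0 t 19.0 j [ 33.  35. -28.  36. -65.  22.]
['up'] x3 [0.0, 0.0071, -0.0071, 0.0002, -0.0001, -0.0002]
['swing'] x13 [0.0, 0.0031, -0.0001, 0.0684, 0.0, 0.0]
['down'] x5 [0.0, 0.0032, 0.0046, -0.0, 0.0, -0.0]
```

>>> apply_moves:
  targets:
    - [0,0,0.0071,-0.0071,0,0,0]
    - [0,0,0.0071,-0.0071,0,0,0]
    - [0,0,0.0071,-0.0071,0,0,0]
    - [0,0,0.0031,0,0.0684,0,0]
    - [0,0,0.0031,0,0.0684,0,0]
    - [0,0,0.0031,0,0.0684,0,0]
    - [0,0,0.0031,0,0.0684,0,0]
    - [0,0,0.0031,0,0.0684,0,0]
    - [0,0,0.0031,0,0.0684,0,0]
    - [0,0,0.0031,0,0.0684,0,0]
    - [0,0,0.0031,0,0.0684,0,0]
    - [0,0,0.0031,0,0.0684,0,0]
    - [0,0,0.0031,0,0.0684,0,0]
    - [0,0,0.0031,0,0.0684,0,0]
    - [0,0,0.0031,0,0.0684,0,0]
    - [0,0,0.0031,0,0.0684,0,0]
    - [0,0,0,0,0,0,0]
    - [0,0,0,0,0,0,0]
    - [0,0,0,0,0,0,0]

```text
time_s: 20.57
tcp_pos: [0.5958, -0.0583, 0.1134]
eef_rot: [-145.0, -0.1, -7.6]
contact_force: [-0.1, -0.2, -1.5]
gripper_width: 0.0098
gripper_force: 25.0
```

```bash
python3 -c "
from h import *
rel=thickgrip(35,(3.1,56.9),34.2,gx=-.0009)
plan([(rel[0]+[0,0,.001],rel[1],6)])
forks('scene','s7');forks('top'); d=dict(np.load('s7.npz')); cv2.imwrite('pics/s7c.png',cv2.resize(d['frame'][190:300,260:420,::-1],None,fx=4,fy=4))
"
```

```text
at [ 0.5958 -0.0583  0.1134] [-1.4503e+02 -8.0000e-02 -7.6200e+00] w 0.0098 F [-0.1 -0.2 -1.5] gf 25.0 t 20.6 j [-11.  26.  -4. -38. -68. 110.]
[] x5 [-0.0001, 0.0031, 0.0045, 0.0001, -0.0002, 0.0001]
scene 75 [306. 261.] [ 0.5426 -0.0418  0.0597] (array([544.3, -41.9]), array([41.5, 13.5]), 81.0)
top 23 [319. 259.] [ 0.5504 -0.0162  0.0676] (array([550.9, -16.4]), array([10. , 12.5]), 0.8)
```

View pics/s7c.png

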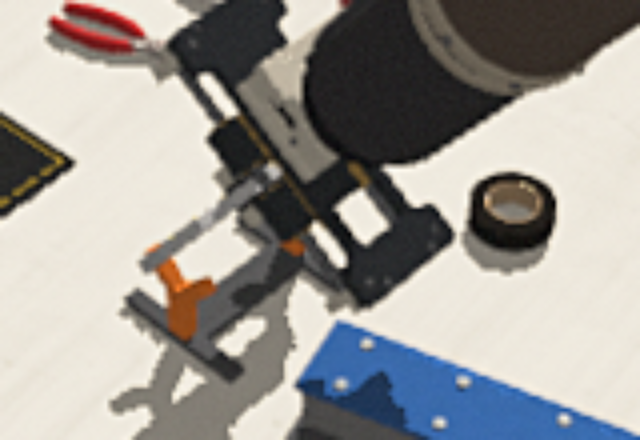

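The picture shows the bar gripped by its thickness and swung past upright above the V, along (150,260)–(275,170). I'll lower it, release and withdraw.

>>> apply_moves:
  targets:
    - [0,0,0.0031,0.0045,0,0,0]
    - [0,0,0.0031,0.0045,0,0,0]
    - [0,0,0.0031,0.0045,0,0,0]
    - [0,0,0.0031,0.0045,0,0,0]
    - [0,0,0.0031,0.0045,0,0,0]
    - [0,0,0,0,0,0,0]
    - [0,0,0,0,0,0,0]
    - [0.16,0,0,0,0,0,0]
    - [0.22,0,0,0,0,0,0]
    - [0.3,0,0,0,0,0,0]
    - [0.4,0,0,0,0,0,0]
    - [0.55,0,0,0,0,0,0]
    - [0.55,0,0,0,0,0,0]
    - [0.55,0,0,-0.01,0,0,0]
    - [0.55,0,0,-0.02,0,0,0]
    - [0.55,0,0,-0.03,0,0,0]
    - [0.55,0,0,-0.03,0,0,0]
    - [0.55,0,0,0,0,0,0]

```text
time_s: 22.17
tcp_pos: [0.5907, -0.1129, 0.165]
eef_rot: [-145.2, -0.5, -7.6]
contact_force: [0.7, -1.3, 0.9]
gripper_width: 0.0481
gripper_force: 0.0
```

```bash
python3 -c "
from h import *
barV(cap('scene','s8'));barV(cap('top'))
P=edgegrip(-45,(0,50),14.5,gx=.002); hi=edgegrip(-45,(0,50),14.5,gx=.002,up=50);mid=(np.array([.6,-.04,.185]),at(REST,[0,0,0],-5)[1])
plan([(*mid,30),(*hi,30),(*P,6)])
"
```

```text
bar n 197 [0.003 0.59  0.808] ctr [-10.1 -13.   74.5] x [-83.  71.] y [-26.1  12.2] z [58.1 83. ]
bar n 581 [0.004 0.68  0.733] ctr [-1.8 -8.8 72.2] x [-79.  77.] y [-21.8   5.8] z [58.7 84.2]
at [ 0.5894 -0.1099  0.1612] [-144.99   -0.22   -7.66] w 0.0481 F [-0.7  0.9 -0.4] gf 0.0 t 22.3 j [-15.  24.   0. -36. -75. 110.]
[] x7 [0.0002, -0.0109, -0.0001, -0.0635, -0.0004, 0.0]
[] x7 [0.0001, -0.0086, 0.008, -0.0635, 0.0, 0.0]
[] x9 [0.0, -0.0, 0.0055, 0.0, 0.0, 0.0]
```

>>> apply_moves:
  targets:
    - [0.55,0,-0.0109,0,-0.0635,0,0]
    - [0.55,0,-0.0109,0,-0.0635,0,0]
    - [0.55,0,-0.0109,0,-0.0635,0,0]
    - [0.55,0,-0.0109,0,-0.0635,0,0]
    - [0.55,0,-0.0109,0,-0.0635,0,0]
    - [0.55,0,-0.0109,0,-0.0635,0,0]
    - [0.55,0,-0.0109,0,-0.0635,0,0]
    - [0.55,0,-0.0086,0.006,-0.0635,0,0]
    - [0.55,0,-0.0086,0.006,-0.0635,0,0]
    - [0.55,0,-0.0086,0.006,-0.0635,0,0]
    - [0.55,0,-0.0086,0.006,-0.0635,0,0]
    - [0.55,0,-0.0086,0.006,-0.0635,0,0]
    - [0.55,0,-0.0086,0.006,-0.0635,0,0]
    - [0.55,0,-0.0086,0.006,-0.0635,0,0]
    - [0.55,0,0,0,0,0,0]
    - [0.55,0,0,0,0,0,0]
    - [0.55,0,0,0,0,0,0]
    - [0.55,0,0,0,0,0,0]

```text
time_s: 23.77
tcp_pos: [0.6036, 0.0004, 0.1228]
eef_rot: [135.2, -0.1, -7.6]
contact_force: [0.4, 0.4, -0.1]
gripper_width: 0.0485
gripper_force: 0.0
```

```bash
python3 -c "
from h import *
barV(cap('scene'))
q=(-1.5,50)
plan([(*edgegrip(-45,q,13,gx=.002,up=25),10),(*edgegrip(-45,q,13,gx=.002),5)])
"
```

```text
bar n 208 [-0.003  0.587  0.809] ctr [ -8.6 -12.3  73.4] x [-83.  74.] y [-25.8  14.2] z [53.6 82.8]
at [6.037e-01 2.000e-04 1.232e-01] [135.18  -0.14  -7.65] w 0.0483 F [0.2 0.  0.4] gf 0.0 t 23.8 j [ 35.  32. -24.  33. -71.  25.]
[] x4 [0.0006, -0.0007, 0.0099, -0.0005, -0.0002, -0.0004]
[] x6 [0.0, 0.0, 0.0042, -0.0, 0.0, 0.0]
```

>>> apply_moves:
  targets:
    - [0.55,0.0006,-0.0007,0.0099,0,0,0]
    - [0.55,0.0006,-0.0007,0.0099,0,0,0]
    - [0.55,0.0006,-0.0007,0.0099,-0.001,0,-0.0008]
    - [0.55,0.0006,-0.0007,0.0099,-0.001,0,-0.0008]
    - [0.55,0,0,0.0042,0,0,0]
    - [0.55,0,0,0.0042,0,0,0]
    - [0.55,0,0,0.0042,0,0,0]
    - [0.55,0,0,0.0042,0,0,0]
    - [0.55,0,0,0.0042,0,0,0]
    - [0.55,0,0,0.0042,0,0,0]
    - [0.55,0,0,0,0,0,0]
    - [0.55,0,0,0,0,0,0]

```text
time_s: 24.82
tcp_pos: [0.6, -0.0434, 0.0742]
eef_rot: [134.8, 0.1, -7.5]
contact_force: [-0.7, 0.0, 0.2]
gripper_width: 0.0484
gripper_force: 0.0
```

```bash
python3 -c "
from h import *
q=(-1.5,50)
plan([(*edgegrip(-45,q,13,gx=.002),5)])
d=cap('scene','s9'); cv2.imwrite('pics/s9c.png',cv2.resize(d['frame'][190:300,260:420,::-1],None,fx=4,fy=4))
"
```

```text
at [ 0.6    -0.0434  0.0742] [ 1.3483e+02  8.0000e-02 -7.4900e+00] w 0.0484 F [-0.7  0.   0.2] gf 0.0 t 24.8 j [ 31.  35. -30.  38. -64.  22.]
[] x1 [0.0005, 0.0009, -0.0009, 0.0018, -0.0003, 0.0015]
```

View pics/s9c.png

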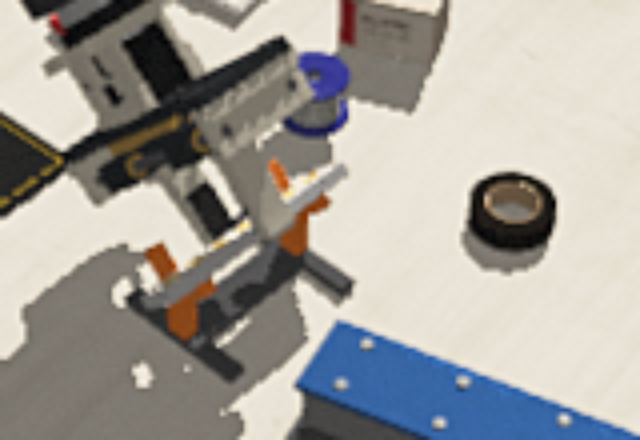

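The picture shows the fingers straddling the turned bar, with its yellow LEDs visible facing up and +y, along (155,295)–(345,170). I'll grip it and take it off along the face normal.

>>> apply_moves:
  targets:
    - [0.35,0,0,0,0,0,0]
    - [0.2,0,0,0,0,0,0]
    - [0.2,0,0,0,0,0,0]
    - [0.2,0,0,0,0,0,0]
    - [0.2,0,0,0,0,0,0]
    - [0.2,0,0,0,0,0,0]
    - [0.2,0,0,-0.004,0,0,0]
    - [0.2,0,0,-0.01,0,0,0]
    - [0.2,0,0,-0.015,0,0,0]
    - [0.2,0,0,-0.02,0,0,0]
    - [0.2,0,0.02,-0.02,0,0,0]
    - [0.2,0,0.02,-0.02,0,0,0]
    - [0.2,0,0,0,0,0,0]
    - [0.2,0,0,0,0,0,0]

```text
time_s: 26.03
tcp_pos: [0.6054, -0.0077, 0.1663]
eef_rot: [135.0, -0.1, -7.5]
contact_force: [-0.3, 0.5, -1.6]
gripper_width: 0.0362
gripper_force: 25.0
```

```bash
python3 -c "
from h import *
MAT=MAT
plan([(*at(MAT,[.0,0.005,.10]),25),(*at(MAT,[.0,0.005,.04]),20),(*at(MAT,[.0,0.005,.0235]),5)])
forks('top'); forks('scene')
"
```

```text
at [ 0.6054 -0.0077  0.1663] [ 1.3504e+02 -9.0000e-02 -7.4600e+00] w 0.0362 F [-0.3  0.5 -1.6] gf 25.0 t 26.0 j [ 35.  30. -23.  33. -74.  28.]
[] x13 [-0.0078, -0.0221, -0.0042, 0.0384, 0.0005, -0.0014]
[] x4 [0.0002, -0.0002, 0.015, 0.0001, -0.0, 0.0001]
[] x4 [-0.0, 0.0, 0.0041, -0.0, -0.0, 0.0]
top 42 [338. 221.] [ 0.6484 -0.0613  0.0612] (array([648.2, -61.1]), array([24.6,  9.5]), 86.0)
top 50 [330. 261.] [ 0.5472 -0.0428  0.0593] (array([547.2, -43.9]), array([33.3,  9.7]), 81.7)
 ctr [597.7 -52.5] yaw -9.66 len 102.5
scene 87 [333. 238.] [ 0.6464 -0.0509  0.061 ] (array([647.1, -52.1]), array([49.7, 14.8]), 83.9)
scene 98 [304. 259.] [ 0.5437 -0.0362  0.0614] (array([543.9, -38.5]), array([51.7, 14.5]), 83.4)
 ctr [595.5 -45.3] yaw -7.51 len 104.1
```

>>> apply_moves:
  targets:
    - [0.2,-0.0078,-0.0221,-0.0042,0.0384,0.0005,-0.0014]
    - [0.2,-0.0078,-0.0221,-0.0042,0.0384,0.0005,-0.0014]
    - [0.2,-0.0078,-0.0221,-0.0042,0.0384,0.0005,-0.0014]
    - [0.2,-0.0078,-0.0221,-0.0042,0.0384,0.0005,-0.0014]
    - [0.2,-0.0078,-0.0221,-0.0042,0.0384,0.0005,-0.0014]
    - [0.2,-0.0078,-0.0221,-0.0042,0.0384,0.0005,-0.0014]
    - [0.2,-0.0078,-0.0221,-0.0042,0.0384,0.0005,-0.0014]
    - [0.2,-0.0078,-0.0221,-0.0042,0.0384,0.0005,-0.0014]
    - [0.2,-0.0078,-0.0221,-0.0042,0.0384,0.0005,-0.0014]
    - [0.2,-0.0078,-0.0221,-0.0042,0.0384,0.0005,-0.0014]
    - [0.2,-0.0078,-0.0221,-0.0042,0.0384,0.0005,-0.0014]
    - [0.2,-0.0078,-0.0221,-0.0042,0.0384,0.0005,-0.0014]
    - [0.2,-0.0078,-0.0221,-0.0042,0.0384,0.0005,-0.0014]
    - [0.2,0,0,0.015,0,0,0]
    - [0.2,0,0,0.015,0,0,0]
    - [0.2,0,0,0.015,0,0,0]
    - [0.2,0,0,0,0,0,0]
    - [0.2,0,0,0,0,0,0]
    - [0.2,0,0,0,0,0,0]

```text
time_s: 27.72
tcp_pos: [0.536, 0.278, 0.0534]
eef_rot: [179.7, 0.2, -5.8]
contact_force: [0.7, -0.3, -0.7]
gripper_width: 0.0359
gripper_force: 25.0
```

```bash
python3 -c "
from h import *
plan([(*at(MAT,[.0,0.005,.0235]),5)])
d=cap('scene');C=cloud(d);H=hsv(d)
m=(C[...,1]>.2)&(C[...,1]<.33)&(C[...,0]>.42)&(C[...,0]<.64)&(C[...,2]>.02)&(C[...,2]<.055)
Q=MAT[1].inv().apply(C[m]-MAT[0]); 
for a in (-80,-60,-40,40,60): k=(Q[:,0]*1e3>a)&(Q[:,0]*1e3<a+20)&(H[...,2][m]>120); print(a,k.sum(),np.median(Q[k],0).round(4))
"
```

```text
at [0.536  0.278  0.0534] [ 1.7973e+02  1.7000e-01 -5.7900e+00] w 0.0359 F [ 0.7 -0.3 -0.7] gf 25.0 t 27.7 j [ 46.  25. -21.   0. -44.  38.]
[] x6 [0.0002, -0.0004, 0.005, 0.0005, 0.0003, 0.0]
-80 40 [-0.0677  0.0045  0.0462]
-60 51 [-0.0517  0.0025  0.0463]
-40 54 [-0.031   0.0005  0.0461]
40 0 [nan nan nan]
60 0 [nan nan nan]
  return _methods._mean(a, axis=axis, dtype=dtype,
  ret = um.true_divide(
```

>>> apply_moves:
  targets:
    - [0.2,0,-0.0004,0.005,0,0,0]
    - [0.2,0,-0.0004,0.005,0,0,0]
    - [0.2,0,-0.0004,0.005,0,0,0]
    - [0.2,0,-0.0004,0.005,0,0,0]
    - [0.2,0,0,0.005,0,0,0]
    - [0.2,0,0,0.005,0,0,0]
    - [0.2,0,0,0,0,0,0]
    - [0.2,0,0,0,0,0,0]
    - [0.45,0,0,0,0,0,0]
    - [0.49,0,0,0,0,0,0]
    - [0.49,0,0,0,0,0,0]
    - [0.49,0,0,-0.02,0,0,0]
    - [0.49,0,0,-0.04,0,0,0]
    - [0.49,0,0,-0.04,0,0,0]

```text
time_s: 28.93
tcp_pos: [0.5355, 0.2793, 0.123]
eef_rot: [179.6, 0.3, -5.8]
contact_force: [2.0, 1.4, 0.2]
gripper_width: 0.0429
gripper_force: 0.0
```

```bash
python3 -c "
from h import *
plan([(*at(CAR,[.008,-.032,.15]),38),(*at(CAR,[.008,-.032,.08]),20),(*at(CAR,[.008,-.032,.0395]),5)])"
```

```text
at [0.5355 0.2793 0.123 ] [179.62   0.3   -5.8 ] w 0.0429 F [2.  1.4 0.2] gf 0.0 t 28.9 j [ 46.  20. -17.   0. -53.  38.]
[] x16 [-0.0014, 0.036, -0.0016, 0.0002, 0.0002, -0.0099]
[] x4 [-0.0001, -0.0, 0.0177, 0.0001, 0.0002, -0.0001]
[] x9 [0.0, -0.0, 0.0045, 0.0, -0.0, -0.0]
```

>>> apply_moves:
  targets:
    - [0.49,-0.0014,0.036,-0.0016,0,0,-0.0099]
    - [0.49,-0.0014,0.036,-0.0016,0,0,-0.0099]
    - [0.49,-0.0014,0.036,-0.0016,0,0,-0.0099]
    - [0.49,-0.0014,0.036,-0.0016,0,0,-0.0099]
    - [0.49,-0.0014,0.036,-0.0016,0,0,-0.0099]
    - [0.49,-0.0014,0.036,-0.0016,0,0,-0.0099]
    - [0.49,-0.0014,0.036,-0.0016,0,0,-0.0099]
    - [0.49,-0.0014,0.036,-0.0016,0,0,-0.0099]
    - [0.49,-0.0014,0.036,-0.0016,0,0,-0.0099]
    - [0.49,-0.0014,0.036,-0.0016,0,0,-0.0099]
    - [0.49,-0.0014,0.036,-0.0016,0,0,-0.0099]
    - [0.49,-0.0014,0.036,-0.0016,0,0,-0.0099]
    - [0.49,-0.0014,0.036,-0.0016,0,0,-0.0099]
    - [0.49,-0.0014,0.036,-0.0016,0,0,-0.0099]
    - [0.49,-0.0014,0.036,-0.0016,0,0,-0.0099]
    - [0.49,-0.0014,0.036,-0.0016,0,0,-0.0099]
    - [0.49,0,0,0.02,0,0,0]
    - [0.49,0,0,0.02,0,0,0]
    - [0.49,0,0,0,0,0,0]
    - [0.49,0,0,0,0,0,0]

```text
time_s: 30.6
tcp_pos: [0.5221, -0.2948, 0.1103]
eef_rot: [179.9, 0.3, 8.4]
contact_force: [0.4, 0.5, -1.0]
gripper_width: 0.0431
gripper_force: 0.0
```

```bash
python3 -c "
from h import *
plan([(*at(CAR,[.008,-.032,.08]),20),(*at(CAR,[.008,-.032,.0395]),5)])
d=cap('top','t10');H=hsv(d);C=cloud(d);m=((C[...,1]>.15)&(C[...,1]<.45)&(C[...,0]>.4)&(C[...,0]<.67)&(H[...,2]>120)&(C[...,2]>.009)).astype(np.uint8)
k,l,s,c=cv2.connectedComponentsWithStats(m)
for i in range(1,k):
    if s[i,4]>100: print(s[i],rect(C[l==i]),np.median(C[...,2][l==i]).round(4),'white',(H[...,1][l==i]<60).mean(),'yellow',((H[...,1]>90)[l==i]).sum(),d['frame'][l==i].mean(0))"
```

```text
at [ 0.5221 -0.2948  0.1103] [179.87   0.34   8.45] w 0.0431 F [ 0.4  0.5 -1. ] gf 0.0 t 30.6 j [-11.  20. -19.   0. -51. 109.]
[] x2 [-0.0001, 0.0003, 0.0151, 0.0007, 0.0019, -0.0003]
[] x9 [0.0, -0.0, 0.0045, -0.0, -0.0, 0.0]
[158 231  22  63 820] (array([538. , 373.3]), array([ 36.8, 158.9]), 84.1) 0.0144 white 0.8475609756097561 yellow 76 [187.7097561  176.25365854 158.69756098]
[194 233  22  63 813] (array([534.1, 279.6]), array([ 36.3, 159.2]), 83.3) 0.0143 white 0.8437884378843789 yellow 64 [189.44772448 178.03690037 160.88560886]
```

Both bars lie flat with the LED side up, tops at z = 14 mm. Next is the third bar.

>>> apply_moves:
  targets:
    - [0.49,0,0.0003,0.0151,0,0.0019,0]
    - [0.49,0,0.0003,0.0151,0,0.0019,0]
    - [0.49,0,0,0.007,0,0,0]
    - [0.49,0,0,0.007,0,0,0]
    - [0.49,0,0,0.007,0,0,0]
    - [0.49,0,0,0.007,0,0,0]
    - [0.49,0,0,0.007,0,0,0]
    - [0.49,0,0,0.007,0,0,0]
    - [0.49,0,0,0,0,0,0]
    - [0.49,0,0,0,0,0,0]
    - [0.2,0,0,0,0,0,0]
    - [0.2,0,0,0,0,0,0]
    - [0.2,0,0,0,0,0,0]
    - [0.2,0,0,0,0,0,0]
    - [0.2,0,0,0,0,0,0]

```text
time_s: 31.9
tcp_pos: [0.5232, -0.2958, 0.0393]
eef_rot: [179.8, -0.2, 8.5]
contact_force: [0.1, -1.0, 0.9]
gripper_width: 0.0357
gripper_force: 25.0
```

```bash
python3 -c "
from h import *
plan(extract())"
```

```text
carrier-frame TCP [ 0.0093 -0.0325  0.0393]
at [ 0.5232 -0.2958  0.0393] [ 1.7981e+02 -1.7000e-01  8.4700e+00] w 0.0357 F [ 0.1 -1.   0.9] gf 25.0 t 31.9 j [-11.  25. -23.   0. -42. 109.]
['tilt'] x2 [0.0014, 0.0, -0.0055, 0.0011, -0.051, -0.0003]
['draw'] x5 [-0.0115, 0.0, 0.0016, -0.0, 0.0, 0.0]
['lift'] x4 [-0.0042, 0.0, -0.0172, -0.0, 0.025, 0.0]
```

>>> apply_moves:
  targets:
    - [0.2,0.0007,0,-0.0028,0,-0.0256,0]
    - [0.2,0.0007,0,-0.0028,0,-0.0256,0]
    - [0.2,0.0007,0,-0.0028,0,-0.0256,0]
    - [0.2,0.0007,0,-0.0028,0,-0.0256,0]
    - [0.2,0,0,0,0,0,0]
    - [0.2,-0.0115,0,0.0016,0,0,0]
    - [0.2,-0.0115,0,0.0016,0,0,0]
    - [0.2,-0.0115,0,0.0016,0,0,0]
    - [0.2,-0.0115,0,0.0016,0,0,0]
    - [0.2,-0.0115,0,0.0016,0,0,0]
    - [0.2,-0.004,0,-0.0172,0,0.0254,0]
    - [0.2,-0.004,0,-0.0172,0,0.0254,0]
    - [0.2,-0.004,0,-0.0172,0,0.0254,0]
    - [0.2,-0.004,0,-0.0172,0,0.0254,0]
    - [0.2,0,0,-0.03,0,0,0]
    - [0.2,0,0,-0.03,0,0,0]
    - [0.2,0,0,0,0,0,0]
    - [0.2,0,0,0,0,0,0]

```text
time_s: 33.4
tcp_pos: [0.4597, -0.3051, 0.1832]
eef_rot: [179.7, -0.3, 8.4]
contact_force: [0.1, 0.3, -2.7]
gripper_width: 0.0358
gripper_force: 25.0
```

```bash
python3 -c "
from h import *
forks('top'); forks('scene')
P=edgegrip(37,(-3,54),10.3,gx=.0093)
plan([(P[0]+[0,0,.07],P[1],30)])"
```

```text
top 81 [333. 220.] [ 0.6498 -0.0492  0.0624] (array([649.8, -48.4]), array([50.8, 10.3]), 80.9)
top 89 [327. 260.] [ 0.5479 -0.0351  0.0622] (array([548.2, -34.2]), array([52.6, 10.8]), 82.7)
 ctr [599.  -41.3] yaw -7.96 len 102.6
scene 90 [333. 238.] [ 0.6466 -0.0503  0.0608] (array([647.4, -51.4]), array([51.7, 16.3]), 80.5)
scene 99 [304. 259.] [ 0.5439 -0.036   0.0611] (array([544.5, -36.6]), array([52.1, 14.9]), 83.7)
 ctr [595.95 -44.  ] yaw -8.18 len 104.0
at [ 0.4585 -0.3044  0.1805] [ 1.7987e+02 -5.0000e-02  8.4200e+00] w 0.0357 F [-0.7 -0.5 -2.6] gf 25.0 t 33.5 j [-13.  12. -21.   0. -58. 111.]
[] x11 [0.014, -0.0222, 0.0101, 0.0373, 0.0052, 0.0156]
```

>>> apply_moves:
  targets:
    - [0.2,0.014,-0.0222,0.0101,0.0373,0.0052,0.0156]
    - [0.2,0.014,-0.0222,0.0101,0.0373,0.0052,0.0156]
    - [0.2,0.014,-0.0222,0.0101,0.0373,0.0052,0.0156]
    - [0.2,0.014,-0.0222,0.0101,0.0373,0.0052,0.0156]
    - [0.2,0.014,-0.0222,0.0101,0.0373,0.0052,0.0156]
    - [0.2,0.014,-0.0222,0.0101,0.0373,0.0052,0.0156]
    - [0.2,0.014,-0.0222,0.0101,0.0373,0.0052,0.0156]
    - [0.2,0.014,-0.0222,0.0101,0.0373,0.0052,0.0156]
    - [0.2,0.014,-0.0222,0.0101,0.0373,0.0052,0.0156]
    - [0.2,0.014,-0.0222,0.0101,0.0373,0.0052,0.0156]
    - [0.2,0.014,-0.0222,0.0101,0.0373,0.0052,0.0156]
    - [0.2,0,0,0,0,0,0]
    - [0.2,0,0,0,0,0,0]
    - [0.2,0,0,0,0,0,0]

```text
time_s: 34.67
tcp_pos: [0.6078, -0.0414, 0.1465]
eef_rot: [-143.0, 0.1, -7.5]
contact_force: [-0.1, -0.4, -2.1]
gripper_width: 0.0356
gripper_force: 25.0
```

```bash
sed -i 's/^REST=frame(\[.5987.*/REST=frame([.598,-.0425],-7.8)/' h.py; python3 -c "
from h import *
P=edgegrip(37,(-3,54),10.3,gx=.0093)
plan([(P[0]+[0,0,.012],P[1],10),(P[0]-[0,0,.002],P[1],4)])
forks('top')"
```

```text
at [ 0.6078 -0.0414  0.1465] [-1.4304e+02  8.0000e-02 -7.5300e+00] w 0.0356 F [-0.1 -0.4 -2.1] gf 25.0 t 34.7 j [-10.  25.  -1. -39. -71. 108.]
[] x6 [-0.0, 0.0058, 0.0076, 0.0001, 0.0004, 0.0003]
[] x4 [-0.0, 0.0021, 0.0028, -0.0, 0.0, 0.0]
top 20 [334. 262.] [ 0.5452 -0.0528  0.0668] (array([545.6, -53.8]), array([ 7.6, 12.3]), 0.7)
```

>>> apply_moves:
  targets:
    - [0.2,0,0.0058,0.0076,0,0.0004,0.0003]
    - [0.2,0,0.0058,0.0076,0,0.0004,0.0003]
    - [0.2,0,0.0058,0.0076,0,0.0004,0.0003]
    - [0.2,0,0.0058,0.0076,0,0.0004,0.0003]
    - [0.2,0,0.0058,0.0076,0,0,0]
    - [0.2,0,0.0058,0.0076,0,0,0]
    - [0.2,0,0.0018,0.0024,0,0,0]
    - [0.2,0,0.0018,0.0024,0,0,0]
    - [0.2,0,0.0018,0.0024,0,0,0]
    - [0.2,0,0.0018,0.0024,0,0,0]
    - [0.2,0,0,0,0,0,0]
    - [0.2,0,0,0,0,0,0]

```text
time_s: 35.72
tcp_pos: [0.6089, -0.0413, 0.0789]
eef_rot: [-143.0, -0.1, -7.7]
contact_force: [-0.6, -0.6, -1.9]
gripper_width: 0.0356
gripper_force: 25.0
```

```bash
python3 -c "
from h import *
P=edgegrip(37,(-3,54),10.3,gx=.0093)
plan([(*P,4)])"
```

```text
at [ 0.6089 -0.0413  0.0789] [-1.4298e+02 -1.3000e-01 -7.7000e+00] w 0.0356 F [-0.6 -0.6 -1.9] gf 25.0 t 35.7 j [-11.  29.  -3. -41. -66. 113.]
[] x1 [-0.0014, 0.0015, 0.0012, -0.0002, -0.0005, 0.0018]
```

Next I'll lower the last 2 mm, release and withdraw.

>>> apply_moves:
  targets:
    - [0.2,-0.001,0.0015,0.0014,0,0,0]
    - [0.2,0,0,0,0,0,0]
    - [0.2,0,0,0,0,0,0]
    - [0.45,0,0,0,0,0,0]
    - [0.5,0,0,0,0,0,0]
    - [0.55,0,0,0,0,0,0]
    - [0.55,0,0,0,0,0,0]
    - [0.55,0,0,-0.01,0,0,0]
    - [0.55,0,0,-0.02,0,0,0]
    - [0.55,0,0,-0.03,0,0,0]
    - [0.55,0,0,-0.03,0,0,0]
    - [0.55,0,0,0,0,0,0]
    - [0.55,0,0,0,0,0,0]

```text
time_s: 36.8
tcp_pos: [0.6012, -0.0969, 0.1509]
eef_rot: [-143.0, -0.3, -7.8]
contact_force: [-0.1, 0.7, 0.0]
gripper_width: 0.0484
gripper_force: 0.0
```

```bash
python3 -c "
from h import *
barV(cap('scene'));barV(cap('top'))
hi=thickgrip(-45,(-3.5,53.5),34,up=50); mid=(np.array([.6,-.04,.19]),at(REST,[0,0,0],-5)[1])
plan([(*mid,30),(*hi,30)])"
```

```text
bar n 595 [-0.003 -0.674  0.738] ctr [-8.1  6.3 70.8] x [-83.  75.] y [-7.  20.1] z [58. 83.]
bar n 585 [-0.001 -0.649  0.761] ctr [-1.7  7.5 72.3] x [-79.  77.] y [-6.8 21.7] z [59.5 83.7]
at [ 0.6002 -0.0952  0.1487] [-1.4296e+02 -1.2000e-01 -7.7400e+00] w 0.0482 F [-0.6 -0.4  0.7] gf 0.0 t 36.9 j [-15.  26.   1. -38. -74. 111.]
[] x7 [-0.0011, -0.0095, -0.0031, -0.0667, -0.0002, 0.0002]
[] x7 [-0.0002, -0.0114, 0.0075, -0.0635, 0.0001, -0.0]
```

>>> apply_moves:
  targets:
    - [0.55,-0.0011,-0.0095,-0.0031,-0.0667,0,0]
    - [0.55,-0.0011,-0.0095,-0.0031,-0.0667,0,0]
    - [0.5,-0.0011,-0.0095,-0.0031,-0.0667,0,0]
    - [0.42,-0.0011,-0.0095,-0.0031,-0.0667,0,0]
    - [0.42,-0.0011,-0.0095,-0.0031,-0.0667,0,0]
    - [0.42,-0.0011,-0.0095,-0.0031,-0.0667,0,0]
    - [0.42,-0.0011,-0.0095,-0.0031,-0.0667,0,0]
    - [0.42,-0.0002,-0.0114,0.0075,-0.0635,0,0]
    - [0.42,-0.0002,-0.0114,0.0075,-0.0635,0,0]
    - [0.42,-0.0002,-0.0114,0.0075,-0.0635,0,0]
    - [0.42,-0.0002,-0.0114,0.0075,-0.0635,0,0]
    - [0.42,-0.0002,-0.0114,0.0075,-0.0635,0,0]
    - [0.42,-0.0002,-0.0114,0.0075,-0.0635,0,0]
    - [0.42,-0.0002,-0.0114,0.0075,-0.0635,0,0]
    - [0.42,0,0,0,0,0,0]
    - [0.42,0,0,0,0,0,0]
    - [0.42,0,0,0,0,0,0]
    - [0.42,0,0,0,0,0,0]

```text
time_s: 38.4
tcp_pos: [0.6061, 0.0125, 0.1136]
eef_rot: [135.1, -0.2, -7.7]
contact_force: [0.1, -0.4, 0.3]
gripper_width: 0.0369
gripper_force: 0.0
```

```bash
python3 -c "
from h import *
plan([(*thickgrip(-45,(-3.5,53.5),34,up=25),10),(*thickgrip(-45,(-3.5,53.5),34),5)])"
```

```text
at [0.6061 0.0125 0.1136] [135.12  -0.18  -7.74] w 0.0369 F [ 0.1 -0.4  0.3] gf 0.0 t 38.4 j [ 36.  34. -23.  33. -71.  25.]
[] x3 [-0.0002, -0.0002, 0.0084, -0.0004, -0.0006, -0.0003]
[] x6 [-0.0, -0.0, 0.0042, -0.0, -0.0, -0.0]
```

>>> apply_moves:
  targets:
    - [0.42,0,0,0.0084,0,0,0]
    - [0.42,0,0,0.0084,0,0,0]
    - [0.42,0,0,0.0084,0,0,0]
    - [0.42,0,0,0.0042,0,0,0]
    - [0.42,0,0,0.0042,0,0,0]
    - [0.42,0,0,0.0042,0,0,0]
    - [0.42,0,0,0.0042,0,0,0]
    - [0.42,0,0,0.0042,0,0,0]
    - [0.42,0,0,0.0042,0,0,0]
    - [0.42,0,0,0,0,0,0]
    - [0.42,0,0,0,0,0,0]
    - [0.3,0,0,0,0,0,0]
    - [0.2,0,0,0,0,0,0]
    - [0.1,0,0,0,0,0,0]
    - [0,0,0,0,0,0,0]
    - [0,0,0,0,0,0,0]
    - [0,0,0,0,0,0,0]
    - [0,0,0,0,0,0,0]

```text
time_s: 39.9
tcp_pos: [0.6012, -0.0229, 0.0775]
eef_rot: [135.0, -0.1, -7.7]
contact_force: [-0.6, -0.7, 3.6]
gripper_width: 0.01
gripper_force: 25.0
```

```bash
python3 -c "
from h import *
plan(swing())"
```

```text
rest TCP [ 0.5 19.8 77.5] w 33.4
at [ 0.6012 -0.0229  0.0775] [ 1.3496e+02 -1.3000e-01 -7.7200e+00] w 0.01 F [-0.6 -0.7  3.6] gf 25.0 t 39.9 j [ 33.  35. -28.  36. -65.  22.]
['up'] x3 [0.0, 0.0071, -0.0071, 0.0002, -0.0005, -0.0001]
['swing'] x13 [0.0, 0.003, -0.0001, 0.0684, -0.0, 0.0]
['down'] x5 [0.0, 0.0032, 0.0044, -0.0001, -0.0, 0.0]
```

>>> apply_moves:
  targets:
    - [0,0,0.0071,-0.0071,0,0,0]
    - [0,0,0.0071,-0.0071,0,0,0]
    - [0,0,0.0071,-0.0071,0,0,0]
    - [0,0,0.003,0,0.0684,0,0]
    - [0,0,0.003,0,0.0684,0,0]
    - [0,0,0.003,0,0.0684,0,0]
    - [0,0,0.003,0,0.0684,0,0]
    - [0,0,0.003,0,0.0684,0,0]
    - [0,0,0.003,0,0.0684,0,0]
    - [0,0,0.003,0,0.0684,0,0]
    - [0,0,0.003,0,0.0684,0,0]
    - [0,0,0.003,0,0.0684,0,0]
    - [0,0,0.003,0,0.0684,0,0]
    - [0,0,0.003,0,0.0684,0,0]
    - [0,0,0.003,0,0.0684,0,0]
    - [0,0,0.003,0,0.0684,0,0]
    - [0,0,0,0,0,0,0]
    - [0,0,0,0,0,0,0]
    - [0,0,0,0,0,0,0]

```text
time_s: 41.48
tcp_pos: [0.5965, -0.0584, 0.1127]
eef_rot: [-145.0, -0.2, -7.7]
contact_force: [0.3, 0.7, -1.0]
gripper_width: 0.0096
gripper_force: 25.0
```

```bash
python3 -c "
from h import *
rel=thickgrip(35,(3.1,56.9),33.4,gx=.0005)
plan([(rel[0]+[0,0,.001],rel[1],6)])
d=cap('scene','s11'); forks('scene'); cv2.imwrite('pics/s11c.png',cv2.resize(d['frame'][190:300,260:420,::-1],None,fx=4,fy=4))"
```

```text
at [ 0.5965 -0.0584  0.1127] [-145.05   -0.16   -7.73] w 0.0096 F [ 0.3  0.7 -1. ] gf 25.0 t 41.5 j [-11.  26.  -4. -38. -68. 110.]
[] x5 [-0.0, 0.0032, 0.0045, 0.0001, -0.0002, 0.0003]
scene 74 [306. 261.] [ 0.5428 -0.0413  0.0595] (array([544.8, -40.9]), array([41. , 14.1]), 79.9)
```

View pics/s11c.png

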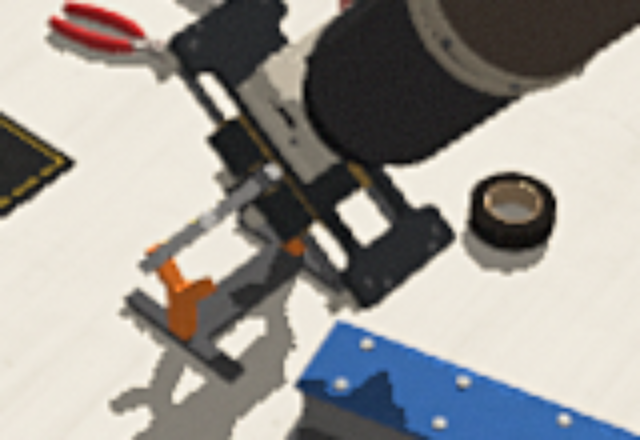

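The third bar is held by its thickness over the V, along (150,260)–(275,170), just as the second was. I'll lower it and release.

>>> apply_moves:
  targets:
    - [0,0,0.0032,0.0045,0,0,0]
    - [0,0,0.0032,0.0045,0,0,0]
    - [0,0,0.0032,0.0045,0,0,0]
    - [0,0,0.0032,0.0045,0,0,0]
    - [0,0,0.0032,0.0045,0,0,0]
    - [0,0,0,0,0,0,0]
    - [0,0,0,0,0,0,0]
    - [0.16,0,0,0,0,0,0]
    - [0.22,0,0,0,0,0,0]
    - [0.3,0,0,0,0,0,0]
    - [0.4,0,0,0,0,0,0]
    - [0.55,0,0,0,0,0,0]
    - [0.55,0,0,0,0,0,0]
    - [0.55,0,0,-0.01,0,0,0]
    - [0.55,0,0,-0.02,0,0,0]
    - [0.55,0,0,-0.03,0,0,0]
    - [0.55,0,0,-0.03,0,0,0]
    - [0.55,0,0,0,0,0,0]
    - [0.55,0,0,0,0,0,0]

```text
time_s: 43.17
tcp_pos: [0.5901, -0.1108, 0.1606]
eef_rot: [-145.0, -0.3, -7.8]
contact_force: [-0.7, -0.1, -0.3]
gripper_width: 0.0483
gripper_force: 0.0
```

```bash
python3 -c "
from h import *
barV(cap('scene'));barV(cap('top'))
q=(-1,50);hi=edgegrip(-45,q,13,gx=.002,up=50);mid=(np.array([.6,-.04,.185]),at(REST,[0,0,0],-5)[1])
plan([(*mid,30),(*hi,30)])
"
```

```text
bar n 188 [-0.004  0.588  0.809] ctr [-14.6 -11.2  73.5] x [-83.  69.] y [-24.2  14.4] z [56.  82.4]
bar n 604 [0.002 0.68  0.733] ctr [-1.5 -7.8 72.2] x [-79.  77.] y [-21.   6.] z [58.9 84.2]
at [ 0.5891 -0.1093  0.1584] [-1.4496e+02 -1.2000e-01 -7.7400e+00] w 0.0481 F [-0.1 -0.1  0.8] gf 0.0 t 43.3 j [-15.  24.  -0. -36. -74. 110.]
[] x7 [0.0002, -0.0109, -0.0006, -0.0636, -0.0002, 0.0001]
[] x7 [0.0001, -0.0084, 0.0083, -0.0634, 0.0, 0.0001]
```

>>> apply_moves:
  targets:
    - [0.55,0,-0.0109,0,-0.0635,0,0]
    - [0.55,0,-0.0109,0,-0.0635,0,0]
    - [0.55,0,-0.0109,0,-0.0635,0,0]
    - [0.55,0,-0.0109,0,-0.0635,0,0]
    - [0.55,0,-0.0109,0,-0.0635,0,0]
    - [0.55,0,-0.0109,0,-0.0635,0,0]
    - [0.55,0,-0.0109,0,-0.0635,0,0]
    - [0.55,0,-0.0084,0.006,-0.0635,0,0]
    - [0.55,0,-0.0084,0.006,-0.0635,0,0]
    - [0.55,0,-0.0084,0.006,-0.0635,0,0]
    - [0.55,0,-0.0084,0.006,-0.0635,0,0]
    - [0.55,0,-0.0084,0.006,-0.0635,0,0]
    - [0.55,0,-0.0084,0.006,-0.0635,0,0]
    - [0.55,0,-0.0084,0.006,-0.0635,0,0]
    - [0.55,0,0,0,0,0,0]
    - [0.55,0,0,0,0,0,0]
    - [0.55,0,0,0,0,0,0]
    - [0.55,0,0,0,0,0,0]

```text
time_s: 44.77
tcp_pos: [0.6041, -0.0014, 0.1222]
eef_rot: [135.1, -0.2, -7.7]
contact_force: [0.0, 0.5, 0.6]
gripper_width: 0.0484
gripper_force: 0.0
```

```bash
python3 -c "
from h import *
q=(-1,50)
plan([(*edgegrip(-45,q,13,gx=.002,up=25),10),(*edgegrip(-45,q,13,gx=.002),5)])
"
```

```text
at [ 0.6041 -0.0014  0.1222] [135.14  -0.17  -7.74] w 0.0484 F [0.  0.5 0.6] gf 0.0 t 44.8 j [ 35.  32. -24.  33. -71.  25.]
[] x4 [0.0004, -0.0007, 0.0095, -0.0004, -0.0004, -0.0002]
[] x6 [-0.0, -0.0, 0.0042, 0.0, -0.0, -0.0]
```

>>> apply_moves:
  targets:
    - [0.55,0.0004,-0.0007,0.0095,0,0,0]
    - [0.55,0.0004,-0.0007,0.0095,0,0,0]
    - [0.55,0.0004,-0.0007,0.0095,0,0,0]
    - [0.55,0.0004,-0.0007,0.0095,0,0,0]
    - [0.55,0,0,0.0042,0,0,0]
    - [0.55,0,0,0.0042,0,0,0]
    - [0.55,0,0,0.0042,0,0,0]
    - [0.55,0,0,0.0042,0,0,0]
    - [0.55,0,0,0.0042,0,0,0]
    - [0.55,0,0,0.0042,0,0,0]
    - [0.55,0,0,0,0,0,0]
    - [0.55,0,0,0,0,0,0]

```text
time_s: 45.77
tcp_pos: [0.5999, -0.0439, 0.0747]
eef_rot: [135.0, -0.1, -7.7]
contact_force: [-0.5, 0.2, 0.5]
gripper_width: 0.0482
gripper_force: 0.0
```

```bash
python3 -c "
from h import *
plan([(*edgegrip(-45,(-1,50),13,gx=.002),5)])
"
```

```text
at [ 0.5999 -0.0439  0.0747] [ 1.35e+02 -1.10e-01 -7.71e+00] w 0.0482 F [-0.5  0.2  0.5] gf 0.0 t 45.8 j [ 31.  35. -30.  38. -64.  22.]
[] x1 [-0.0001, 0.0005, -0.0007, 0.0, -0.0016, -0.0001]
```

>>> apply_moves:
  targets:
    - [0.35,0,0,0,0,0,0]
    - [0.2,0,0,0,0,0,0]
    - [0.2,0,0,0,0,0,0]
    - [0.2,0,0,0,0,0,0]
    - [0.2,0,0,0,0,0,0]
    - [0.2,0,0,0,0,0,0]
    - [0.2,0,0,-0.004,0,0,0]
    - [0.2,0,0,-0.01,0,0,0]
    - [0.2,0,0,-0.015,0,0,0]
    - [0.2,0,0,-0.02,0,0,0]
    - [0.2,0,0.02,-0.02,0,0,0]
    - [0.2,0,0.02,-0.02,0,0,0]
    - [0.2,0,0,0,0,0,0]
    - [0.2,0,0,0,0,0,0]

```text
time_s: 46.93
tcp_pos: [0.6053, -0.008, 0.1675]
eef_rot: [135.2, -0.3, -7.7]
contact_force: [-0.3, -0.5, -2.3]
gripper_width: 0.036
gripper_force: 25.0
```

```bash
python3 -c "
from h import *
plan([(*at(MAT,[.0,-.088,.10]),18)])
forks('scene')
"
```

```text
at [ 0.6053 -0.008   0.1675] [135.21  -0.29  -7.66] w 0.036 F [-0.3 -0.5 -2.3] gf 25.0 t 46.9 j [ 34.  29. -23.  33. -74.  28.]
[] x13 [-0.0077, -0.0155, -0.0011, 0.0383, 0.0004, -0.0016]
scene 91 [333. 238.] [ 0.6466 -0.0501  0.061 ] (array([648.2, -50.8]), array([50.7, 15.4]), 81.2)
scene 96 [304. 259.] [ 0.5439 -0.0358  0.0613] (array([544.7, -36.6]), array([50.9, 13.5]), 83.3)
 ctr [596.45 -43.7 ] yaw -7.81 len 104.5
```

>>> apply_moves:
  targets:
    - [0.2,-0.0077,-0.0155,-0.0011,0.0383,0.0004,-0.0016]
    - [0.2,-0.0077,-0.0155,-0.0011,0.0383,0.0004,-0.0016]
    - [0.2,-0.0077,-0.0155,-0.0011,0.0383,0.0004,-0.0016]
    - [0.2,-0.0077,-0.0155,-0.0011,0.0383,0.0004,-0.0016]
    - [0.2,-0.0077,-0.0155,-0.0011,0.0383,0.0004,-0.0016]
    - [0.2,-0.0077,-0.0155,-0.0011,0.0383,0.0004,-0.0016]
    - [0.2,-0.0077,-0.0155,-0.0011,0.0383,0.0004,-0.0016]
    - [0.2,-0.0077,-0.0155,-0.0011,0.0383,0.0004,-0.0016]
    - [0.2,-0.0077,-0.0155,-0.0011,0.0383,0.0004,-0.0016]
    - [0.2,-0.0077,-0.0155,-0.0011,0.0383,0.0004,-0.0016]
    - [0.2,-0.0077,-0.0155,-0.0011,0.0383,0.0004,-0.0016]
    - [0.2,-0.0077,-0.0155,-0.0011,0.0383,0.0004,-0.0016]
    - [0.2,-0.0077,-0.0155,-0.0011,0.0383,0.0004,-0.0016]
    - [0.2,0,0,0.015,0,0,0]
    - [0.2,0,0,0.015,0,0,0]
    - [0.2,0,0,0.015,0,0,0]
    - [0.2,0,0,0,0,0,0]
    - [0.2,0,0,0,0,0,0]
    - [0.2,0,0,0,0,0,0]

```text
time_s: 48.57
tcp_pos: [0.5268, 0.1859, 0.0531]
eef_rot: [179.8, 0.2, -5.8]
contact_force: [0.1, 0.5, -0.6]
gripper_width: 0.0352
gripper_force: 25.0
```

```bash
python3 -c "
from h import *
plan([(*at(MAT,[.0,-.088,.0235]),5)])
d=cap('scene');C=cloud(d);H=hsv(d)
Q=MAT[1].inv().apply((C-MAT[0]).reshape(-1,3)); v=H[...,2].reshape(-1)
for a in (-80,-60,-40): k=(Q[:,0]*1e3>a)&(Q[:,0]*1e3<a+20)&(abs(Q[:,1]+.088)<.03)&(Q[:,2]>.02)&(Q[:,2]<.06)&(v>120); print(a,k.sum(),np.median(Q[k],0).round(4))
"
```

```text
at [0.5268 0.1859 0.0531] [179.79   0.18  -5.84] w 0.0352 F [ 0.1  0.5 -0.6] gf 25.0 t 48.6 j [ 40.  21. -27.   0. -42.  45.]
[] x6 [0.0002, -0.0003, 0.0049, 0.0004, 0.0003, -0.0001]
-80 53 [-0.0697 -0.0894  0.0461]
-60 60 [-0.051  -0.0886  0.0459]
-40 58 [-0.0303 -0.0915  0.0461]
```

>>> apply_moves:
  targets:
    - [0.2,0,0,0.005,0,0,0]
    - [0.2,0,0,0.005,0,0,0]
    - [0.2,0,0,0.005,0,0,0]
    - [0.2,0,0,0.005,0,0,0]
    - [0.2,0,0,0.005,0,0,0]
    - [0.2,0,0,0.005,0,0,0]
    - [0.2,0,0,0,0,0,0]
    - [0.2,0,0,0,0,0,0]
    - [0.45,0,0,0,0,0,0]
    - [0.49,0,0,0,0,0,0]
    - [0.49,0,0,0,0,0,0]
    - [0.49,0,0,-0.02,0,0,0]
    - [0.49,0,0,-0.04,0,0,0]
    - [0.49,0,0,-0.04,0,0,0]
    - [0.49,0,0,-0.04,0,0,0]
    - [0.49,-0.02,0.03,-0.01,0,0,0]
    - [0.49,-0.02,0.03,0,0,0,0]
    - [0.49,0,0.035,0,0,0,0]
    - [0.49,0,0.035,0,0,0,0]
    - [0.49,0,0,0,0,0,0]

```text
time_s: 50.28
tcp_pos: [0.4723, 0.0571, 0.1737]
eef_rot: [179.8, 0.2, -6.0]
contact_force: [-0.7, -0.5, -0.7]
gripper_width: 0.0432
gripper_force: 0.0
```

>>> apply_moves:
  targets:
    - [0.49,0,0.035,0,0,0,0]
    - [0.49,0,0.035,0,0,0,0]
    - [0.49,0,0.035,0,0,0,0]
    - [0.49,0,0.035,0,0,0,0]
    - [0.49,0,0,0,0,0,0]
    - [0.49,0,0,0,0,0,0]

```text
time_s: 50.78
tcp_pos: [0.4596, -0.0799, 0.1739]
eef_rot: [179.8, 0.2, -6.0]
contact_force: [-0.5, 0.0, -0.6]
gripper_width: 0.0428
gripper_force: 0.0
```

```bash
python3 -c "
from h import *
plan([]); forks('scene')
d=cap('top','t12');H=hsv(d);C=cloud(d);m=((C[...,1]>.13)&(C[...,1]<.45)&(C[...,0]>.4)&(C[...,0]<.67)&(H[...,2]>120)&(C[...,2]>.009)).astype(np.uint8)
k,l,s,c=cv2.connectedComponentsWithStats(m)
for i in range(1,k):
    if s[i,4]>100: r=rect(C[l==i]); print(s[i],r,'mat frame',(MAT[1].inv().apply(np.array([*r[0]/1e3,0])-MAT[0])*1e3).round(),np.median(C[...,2][l==i]).round(4),'yellow',((H[...,1]>90)[l==i]).sum())
cv2.imwrite('pics/t12c.png',d['frame'][100:340,120:500,::-1].repeat(2,0).repeat(2,1))"
```

```text
at [ 0.4596 -0.0799  0.1739] [ 1.7982e+02  1.5000e-01 -6.0500e+00] w 0.0428 F [-0.5  0.  -0.6] gf 0.0 t 50.8 j [ 15.   4. -31.   0. -55.  69.]
[158 231  22  63 818] (array([538. , 372.7]), array([ 37.2, 158.8]), 84.9) mat frame [-9. 97.  0.] 0.0143 yellow 76
[194 234  22  62 813] (array([534.1, 280.3]), array([ 36.5, 158. ]), 83.7) mat frame [-3.  5.  0.] 0.0145 yellow 65
[231 238  21  62 827] (array([523.9, 186.4]), array([ 36.1, 158.8]), 83.9) mat frame [ -4. -89.   0.] 0.0144 yellow 75
```

View pics/t12c.png

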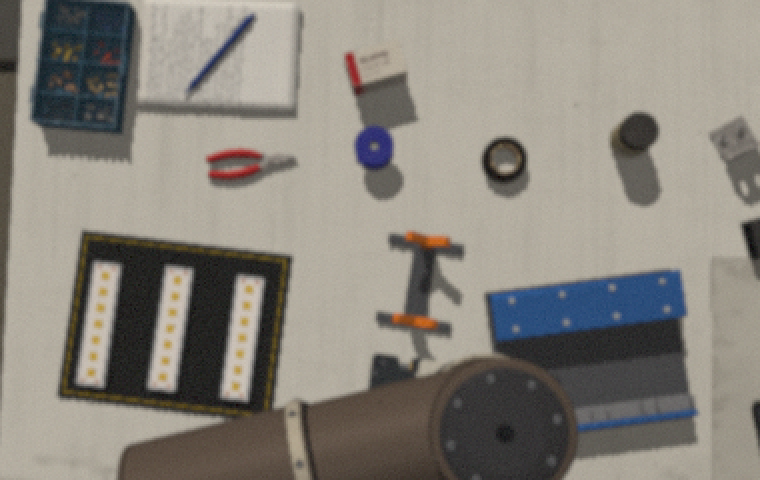

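The final view shows three bars flat on the mat with the LED side up, at about (98,325), (170,328) and (243,338). The rest is standing, the carrier is empty and the bystanders haven't moved. I'll hand it in.

```bash
python3 -c "
from plant import *
print(close_job())"
```

```text
the job is handed in; nothing more can be done
None
```

The carrier held three bars; all three now lie flat and unstacked on the mat, LED side up (two turned over on the rest). The rest is still standing, the other things on the bench look unmoved, and the job was handed in at about 51 s of the 210 s limit.

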